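Hook the mesh grille into its surround and clip it home

TASK

Fit the mesh grille lying on the foam pad into the grey surround on the tilted stand: with its top edge held up, tuck its two tongues under the lip along the surround's low edge, then swing the top edge down without letting it drop, until the grille lies fully home all round. Then turn the swivel clip fully over the grille's top edge, so that it points straight down the slope and locks the grille in. Let go, and leave the other things on the bench where they are.

Things in the scene. Friction and masses are not known exactly. Their poses are not given: they have to be found in the camera images.
- grille_bar (a point): Loose grille, about 0.28 kg: trapezoid black frame, 10 mm thick, 120 mm long in x, steel mesh inside (up to 6 mm above the underside). A proud aluminium bar on its middle, 14 mm wide (y), 64 mm long (x), top 34 mm above the underside, is the grip. This point: middle of the frame, 17 mm above the underside. x runs from low (wide, tongued) to top (narrow) edge, y left, z out of its face.
- grille: Origin of the grille: the middle of its underside, 17 mm below grille_bar, same axes. 204 mm wide at the low edge, 164 mm at the top edge. Its centre of mass is within a few mm of the middle. Starts flat, face up, low edge towards the robot, on a grey foam pad (230 x 270 mm, 10 mm thick, fixed).
- tongue_left (a point): Tip of the grille's left tongue, at the underside. Two tongues stick out 18 mm from the low edge, each 40 mm wide and 5 mm thick, flush with the underside. From the grille's origin: (-78, +60, 0) mm in its axes.
- tongue_right (a point): Tip of the grille's right tongue, at the underside: (-78, -60, 0) mm from the grille's origin in its axes.
- grille_top (a point): Middle of the grille's top (narrow) edge, at the underside: (+60, 0, 0) mm from the grille's origin in its axes.
- seat (a point): Where the middle of the grille's underside belongs: middle of the grey surround's ledge plane (the middle is open), 70 mm above the bench. The surround is fixed on a stand raked 15 degrees, low edge towards the robot. x points up the slope, y left, z square out of the surround. Low wall at x = -80 mm; sides flared like the grille, 4 mm play each side.
- lip_edge (a point): Middle of the free edge of the retaining lip, at its underside: (-70, 0, 13) mm in the seat's axes, which it shares. The lip is 204 mm long and overhangs the ledge from the low wall (x = -80 mm) to here; its underside ramps from 8 mm above the ledge at the wall to 13 mm here, its top is at 17 mm. Goes over the tongues when the grille is tipped 15 to 30 degrees from the seat.
- top_wall (a point): Middle of the surround's top wall, at the ledge: (62, 0, 0) mm in the seat's axes, which it shares. The wall is 10 mm high, flush with the seated grille; rim 10 mm high up to x = 94 mm. Lip and top wall stand too close for the grille to drop in flat. Seated, it has 4 mm play along the slope and slides down against the low wall.
- clip (a joint): Angle of the swivel clip in rad: 0 is locked (tab points straight down the slope, over the top edge of the seated grille; a stop is there). It grows anticlockwise seen from above: 1.57 points right along the rim (seat -y); end stop 2.7. Starts clear of the grille. Turns stiffly (0.04 N m), stays where it is left, no latch.
- clip_tab (a point): Middle of the upright tab of the swivel clip, 24 mm from the pivot. Steel strip 14 mm wide, 4 mm thick, reaching 30 mm from the pivot, its underside 12 mm above the ledge plane. The tab, 8 mm thick across the strip and 10 mm along it, stands from 16 to 34 mm above the ledge plane, to push or pinch. x points from tab to pivot, z out of the surround.
- clip_pivot (a point): Pivot of the swivel clip, in the middle of the top rim: (76, 0, 16) mm in the seat's axes, which it shares; the clip turns about z.
- screwdriver_grip (a point): Bystander: screwdriver lying between pad and stand, 190 mm long; middle of its handle.
- tape: Bystander: roll of masking tape, 92 mm across, 25 mm high, at the back; centre of its underside.
- spraycan: Bystander: aerosol can, 64 mm across, 190 mm high, at the back; centre of its underside.
- mallet_grip (a point): Bystander: rubber mallet lying at the left, 270 mm long; middle of its handle.
- duct_grille: Bystander: small round duct grille, 100 mm across, 12 mm high, at the back; centre of its underside. Not the grille to fit.
- fastener_tray: Bystander: open tray of rivets, 90 x 130 x 28 mm, at the front right; centre of its underside.
- wrench_grip (a point): Bystander: wrench lying at the front left, 170 mm long; on its handle.
There are look-alikes about, which are no part of the job. What is shaped like the grille but orange is not meant.

How it is judged:
By the outcome, as a careful person would: the job done as asked, in the order asked, and still so for the second after the job is handed in, with the robot touching nothing.
It also fails if it takes over 61 s, if anything falls off the work surface, if the arm or the gripper's body presses on something with over 40 N, if the wrist force passes 120 N, or if a joint passes its speed limit or range.

ROBOT

A 7-joint arm with a two-finger parallel gripper is mounted at the origin on the work surface. World frame = base frame: x ahead of the robot, y to its left, z up, the work surface at z = 0. Lengths are in m, angles in degrees, forces in N, time in s.
With the tool pointing down it reaches from about 0.425 to 0.875 m from the base axis. Payload 4.7 kg.
Tool frame: the origin (TCP) lies at the very end of the fingers, on their centre line; the grasp point (between the pads) lies 19 mm behind it (env.grip_point_offset is the distance from the TCP to the grasp point, in m); z points along the fingers, y is the line along which they close (so a half turn about z gives the same grasp; the last joint's range is limited). The gripper opens to 87 mm and grips with 3 to 60 N. Pads are 19 mm wide; open, the fingers measure 117 mm over their backs; the gripper's body (75 mm by 190 mm) begins 51 mm behind the grasp point.
Start: joints at [72.599, 18.392, -4.016, 83.108, 1.295, 78.541, -3.26], TCP at [0.203, -0.617, 0.223] pointing down, gripper open.
Joint ranges: [-163.93, 163.93], [-17.29, 119.83], [-79.2, 71.16], [3.27, 140.29], [-89.18, 269.18], [5.43, 117.66], [-154.24, 154.24]. Speed limits (degrees/s): [147.25, 147.25, 180, 180, 180, 180, 180].

INTERFACE

Orientations are given as [roll, pitch, yaw] about the fixed x, y, z axes, in that order (R = Rz(yaw) Ry(pitch) Rx(roll)).
In Python, from cell import env gives the robot as it stands.
- The arm moves only by the tool jog_arm, never from a script. Its argument "motion" is a list of rows, each an object of numbers: "x", "y", "z": the shift along the tool's x, y, z in cm; "ax", "ay", "az": the turn, a rotation vector about the tool's x, y, z in degrees. In form: [{"x": .., "y": .., "z": .., "ax": .., "ay": .., "az": ..}, ...]. A call has exactly 5 rows; each row shifts and turns the commanded pose from where the row before left it, along the tool's axes as they then stand; what a row does not reach is not made up. A row lasts 1/10 s, in which the tool goes at most 50 mm and 8.59 degrees, less where a joint would pass 70% of its speed; a pose out of reach is approached as far as the arm can. A call is refused whole if a number of a shift passes 5 or a number of a turn 8.59, either way. A call with a gripper value outside its range is refused whole. "claw" is the gripper command: -1 is shut, 1 is fully open, values between are in proportion, set as the call begins (left out, the last holds). The fingers move at their own pace and stop on an object; "squeeze" is the grip in N (left out, the last holds). Time passes only in rows, so rows that do not move let the fingers close, or fill a call up. It gives the time, the measured TCP pose, the force, the opening and the grip force at its end, in the units of the state.
- env.get_obs(): the state, without advancing time (a new reading comes with each control period).
- env.read_camera(name): name is "scene" or "top" or "wrist"; returns the picture (420x560x3 uint8, red, green, blue); there is no depth.
- env.camera_params(name): a dict with "fx", "fy", "cx", "cy" (pixels), "extrinsics" (4x4, takes a point from world to camera coordinates). Camera axes: x right, y up, looking along -z (the intrinsics and any distortion apply to the point x, -y, -z); pixel columns grow to the right and rows downward; lengths in m; the calibration is good to about 2 mm. A picture is of the moment at which its call begins: read the wrist's pose just before it. camera_params takes no time and is no camera call; for the wrist camera it gives the pose at the moment of the call.
- env.sign_off(): hands the job in; it is judged then, once.
The state is a dict: "time_s": time; "qpos": joint angles; "joint_velocities": joint speeds; "effort": joint torques, N m; "tool_pos": TCP position; "tool_rot": TCP orientation; "force": force on the tool from outside, world axes, zero at the start; "wrist_torque": the same for the moment, N m; "grip_width": finger opening in m; "grasp_force": force on a finger pad.
Only numpy, scipy, OpenCV 4.12 (cv2) and the standard library are available. Lean on these libraries where they do the work, as an engineer would, in place of code of your own. Each camera call takes 0.05 s, during which the arm holds its last target. There are 200 camera calls.

## Working session

There is one attempt and no reset: what is moved stays moved. The work goes in short steps, Python scripts to look and compute and a tool call to move; the robot and the scene stay as the last step left them, time stands still between calls to the robot, and variables do not carry over. Pictures are saved under pics/ and viewed, at most 10 in all, crops included, and the job is handed in when it is done.

Besides the shell and the picture viewer there is one more tool, called after "Request:" as a command line: name --argument value ..., lists and objects as JSON in quotes. jog_arm: Moves the arm, as the interface text tells. Its arguments: {"type":"object","properties":{"motion":{"type":"array"},"claw":{"type":"number"},"squeeze":{"type":"number"}},"required":["motion"]}

```bash
ls; mkdir -p pics; python3 - <<'E'
from cell import env
import cv2,numpy as np
o=env.get_obs();print({k:np.round(v,3).tolist() for k,v in o.items()})
for n in("scene","top"):
    im=env.read_camera(n);cv2.imwrite(f"pics/{n}0.png",im[:,:,::-1])
    p=env.camera_params(n);print(n,p['fx'],p['fy'],p['cx'],p['cy'],np.round(p['extrinsics'],4).tolist(),[k for k in p])
E
```

```text
pics
{'time_s': 0.0, 'qpos': [72.602, 18.438, -4.015, 83.173, 1.295, 78.542, -3.257], 'joint_velocities': [0.042, -0.075, 0.002, 0.012, -0.014, 0.035, 0.046], 'effort': [-0.0, -49.129, -0.405, -31.253, -0.064, 0.044, 0.0], 'tool_pos': [0.203, -0.617, 0.221], 'tool_rot': [-179.893, 0.006, 18.21], 'force': [-0.526, -0.357, -0.238], 'wrist_torque': [-0.002, 0.027, 0.0], 'grasp_force': 0.0, 'grip_width': 0.087}
scene 480.7415213141804 480.7415213141804 272.67876981935655 212.7916963153942 [[-0.8525, 0.5226, 0.0148, 0.4433], [-0.4193, -0.7004, 0.5776, 0.179], [0.3122, 0.4861, 0.8162, -1.7455], [0.0, 0.0, 0.0, 1.0]] ['fx', 'fy', 'cx', 'cy', 'extrinsics']
top 474.0112045290023 474.0112045290023 278.6805217676241 206.3938178151076 [[-0.0016, -0.9999, 0.0114, 0.0148], [0.9881, 0.0002, 0.1538, -0.5252], [-0.1538, 0.0115, 0.988, -1.8153], [0.0, 0.0, 0.0, 1.0]] ['fx', 'fy', 'cx', 'cy', 'extrinsics']
```

View pics/top0.png

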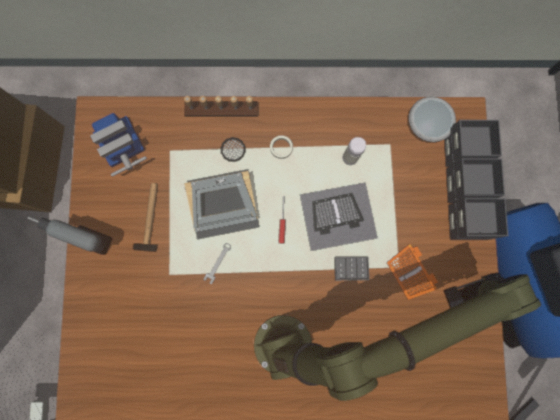

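View pics/scene0.png

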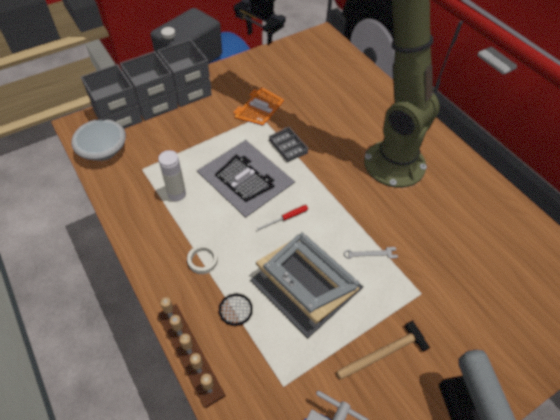

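The top view shows the grille on its pad near (338,212), with the tongues facing the robot. The surround is near (223,203), and the screwdriver lies between them at (282,225). The orange decoy is at (412,270).

```bash
cat > h.py <<'E'
from cell import env
import numpy as np, cv2
from scipy.spatial.transform import Rotation as R
def ray(p,u,v):
    E=np.array(p['extrinsics']);d=np.array([(u-p['cx'])/p['fx'],-(v-p['cy'])/p['fy'],-1.])
    return -E[:3,:3].T@E[:3,3], E[:3,:3].T@d
def onplane(p,u,v,z=0,n=(0,0,1),q=None):
    c,d=ray(p,u,v);n=np.array(n,float);q=np.array([0,0,z]) if q is None else np.array(q)
    return c+d*(n@(q-c))/(n@d)
def proj(p,X):
    E=np.array(p['extrinsics']);c=E[:3,:3]@np.array(X)+E[:3,3]
    return np.array([p['cx']+p['fx']*c[0]/-c[2],p['cy']-p['fy']*c[1]/-c[2]])
def tri(a,b):  # two (p,u,v)
    A=[];B=[]
    for p,u,v in (a,b):
        c,d=ray(p,u,v);d/=np.linalg.norm(d);M=np.eye(3)-np.outer(d,d);A.append(M);B.append(M@c)
    return np.linalg.lstsq(np.vstack(A),np.hstack(B),rcond=None)[0]
def pose():
    o=env.get_obs();return np.array(o['tool_pos']),R.from_euler('xyz',o['tool_rot'],degrees=True)
def rows(p0,R0,p1,R1,n=None):
    """constant-rate rows from pose 0 to pose 1: tool-frame shift cm, turn deg"""
    w=(R0.inv()*R1).as_rotvec(degrees=True);d=np.array(p1)-p0
    if n is None:n=int(np.ceil(max(np.linalg.norm(d)/.048,np.linalg.norm(w)/8.4,1)))
    Rc=R0
    out=[]
    for i in range(n):
        out.append(np.round(np.r_[Rc.inv().apply(d/n)*100,w/n],2).tolist());Rc=Rc*R.from_rotvec(w/n,degrees=True)
    return out
E
python3 - <<'E'
from h import *
p=env.camera_params('top')
for n,u,v,z in [('grille',338,212,.03),('pad',339,216,.01),('surround',222,205,.07),('clip?',228,178,.1),('scr',282,225,.01),('pen',283,205,0.01),('can',357,147,.19)]:print(n,np.round(onplane(p,u,v,z),3))
w=env.camera_params('wrist');P,Q=pose();E=np.array(w['extrinsics'])
print('cam in tool',Q.inv().apply(-E[:3,:3].T@E[:3,3]-P),'\n',(Q.inv().as_matrix()@E[:3,:3].T).round(3), w['fx'],w['cx'],w['cy'])
E
```

```text
grille [ 0.505 -0.219  0.03 ]
pad [ 0.491 -0.226  0.01 ]
surround [0.526 0.233 0.07 ]
clip? [0.626 0.209 0.1  ]
scr [0.455 0.001 0.01 ]
pen [ 0.536 -0.003  0.01 ]
can [ 0.723 -0.272  0.19 ]
cam in tool [ 0.07515965 -0.00019458 -0.16189975] 
 [[-0.     0.961  0.277]
 [ 1.     0.     0.001]
 [ 0.001  0.277 -0.961]] 355.5119370365487 280.82474630204206 211.87983578081716
```

```bash
python3 - <<'E'
from h import *
P,Q=pose()
for r in rows(P,Q,[.49,-.22,.27],R.from_euler('xyz',[180,0,0],degrees=True),15):print(r)
E
```

```text
[2.65, -1.92, -0.32, -0.01, 0.0, 1.21]
[2.6, -1.97, -0.32, -0.01, 0.0, 1.21]
[2.56, -2.03, -0.32, -0.01, 0.0, 1.21]
[2.52, -2.08, -0.32, -0.01, 0.0, 1.21]
[2.47, -2.13, -0.32, -0.01, 0.0, 1.21]
[2.43, -2.19, -0.32, -0.01, 0.0, 1.21]
[2.38, -2.24, -0.32, -0.01, 0.0, 1.21]
[2.33, -2.29, -0.32, -0.01, 0.0, 1.21]
[2.28, -2.34, -0.32, -0.01, 0.0, 1.21]
[2.23, -2.38, -0.32, -0.01, 0.0, 1.21]
[2.18, -2.43, -0.32, -0.01, 0.0, 1.21]
[2.13, -2.48, -0.32, -0.01, 0.0, 1.21]
[2.08, -2.52, -0.32, -0.01, 0.0, 1.21]
[2.02, -2.56, -0.32, -0.01, 0.0, 1.21]
[1.97, -2.61, -0.32, -0.01, 0.0, 1.21]
```

Request:
jog_arm --motion '[{"x":2.65,"y":-1.9,"z":-0.3,"az":1.2},{"x":2.6,"y":-1.95,"z":-0.3,"az":1.2},{"x":2.55,"y":-2.0,"z":-0.3,"az":1.2},{"x":2.5,"y":-2.1,"z":-0.3,"az":1.2},{"x":2.5,"y":-2.1,"z":-0.3,"az":1.2}]' --claw 1

```text
$.motion[0]: bad value
```

Request:
jog_arm --motion '[{"x":2.4,"y":-2.2,"z":-0.3,"az":1.2},{"x":2.4,"y":-2.25,"z":-0.3,"az":1.2},{"x":2.3,"y":-2.3,"z":-0.3,"az":1.2},{"x":2.3,"y":-2.35,"z":-0.3,"az":1.2},{"x":2.25,"y":-2.4,"z":-0.3,"az":1.2}]'

```text
$.motion[0]: bad value
```

Request:
jog_arm --motion '[{"x":2.2,"y":-2.4,"z":-0.3,"az":1.2},{"x":2.1,"y":-2.5,"z":-0.3,"az":1.2},{"x":2.1,"y":-2.5,"z":-0.3,"az":1.2},{"x":2.0,"y":-2.55,"z":-0.3,"az":1.2},{"x":2.0,"y":-2.6,"z":-0.3,"az":1.2}]'

```text
$.motion[0]: bad value
```

```bash
python3 - <<'E'
from h import *
P,Q=pose();print(P,Q.as_euler('xyz',degrees=True))
w=env.camera_params('wrist');im=env.read_camera('wrist')
np.save('pics/w1.npy',np.array(w['extrinsics']))
cv2.imwrite('pics/w1.png',im[:,:,::-1])
E
```

```text
[ 0.20290439 -0.61700119  0.22157688] [-1.79901897e+02  5.67589170e-03  1.82118331e+01]
```

View pics/w1.png

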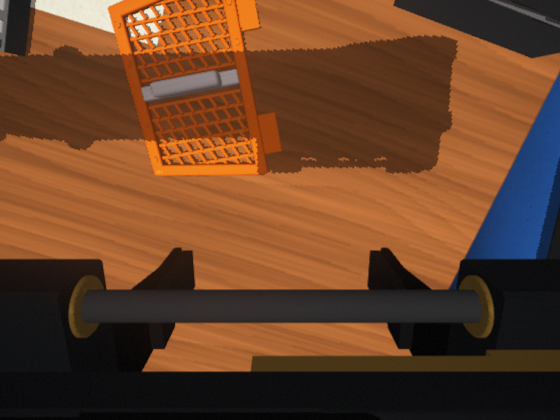

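The arm did not move, because every row needs all six keys. The wrist view shows the orange decoy and the fingers filling the lower half, so the target has to sit in the upper half of the image.

Request:
jog_arm --motion '[{"x":2.0,"y":-2.1,"z":-0.3,"ax":0,"ay":0,"az":1.2},{"x":2.0,"y":-2.1,"z":-0.3,"ax":0,"ay":0,"az":1.2},{"x":2.0,"y":-2.2,"z":-0.3,"ax":0,"ay":0,"az":1.2},{"x":1.9,"y":-2.2,"z":-0.3,"ax":0,"ay":0,"az":1.2},{"x":1.9,"y":-2.3,"z":-0.3,"ax":0,"ay":0,"az":1.2}]' --claw 1

```text
time_s: 0.65
tool_pos: [0.268, -0.4846, 0.2373]
tool_rot: [-180.0, 0.0, 12.2]
force: [1.1, 0.2, -0.9]
grip_width: 0.0873
grasp_force: 0.0
```

Request:
jog_arm --motion '[{"x":1.8,"y":-2.3,"z":-0.3,"ax":0,"ay":0,"az":1.2},{"x":1.8,"y":-2.3,"z":-0.3,"ax":0,"ay":0,"az":1.2},{"x":1.7,"y":-2.4,"z":-0.3,"ax":0,"ay":0,"az":1.2},{"x":1.7,"y":-2.4,"z":-0.3,"ax":0,"ay":0,"az":1.2},{"x":1.6,"y":-2.4,"z":-0.3,"ax":0,"ay":0,"az":1.2}]'

```text
time_s: 1.15
tool_pos: [0.3327, -0.3536, 0.2525]
tool_rot: [-180.0, 0.0, 6.2]
force: [0.1, 1.1, 0.3]
grip_width: 0.0868
grasp_force: 0.0
```

Request:
jog_arm --motion '[{"x":1.6,"y":-2.5,"z":-0.3,"ax":0,"ay":0,"az":1.2},{"x":1.5,"y":-2.5,"z":-0.3,"ax":0,"ay":0,"az":1.2},{"x":1.5,"y":-2.5,"z":-0.3,"ax":0,"ay":0,"az":1.2},{"x":1.4,"y":-2.6,"z":-0.3,"ax":0,"ay":0,"az":1.2},{"x":1.4,"y":-2.6,"z":-0.3,"ax":0,"ay":0,"az":1.2}]'

```text
time_s: 1.65
tool_pos: [0.398, -0.2219, 0.2675]
tool_rot: [180.0, 0.0, 0.2]
force: [1.0, 0.0, 1.1]
grip_width: 0.0874
grasp_force: 0.0
```

```bash
python3 - <<'E'
from h import *
P,Q=pose();print(P,Q.as_euler('xyz',degrees=True))
w=env.camera_params('wrist');im=env.read_camera('wrist')
np.save('pics/w1.npy',np.array(w['extrinsics']))
cv2.imwrite('pics/w2.png',im[:,:,::-1])
E
```

```text
[ 0.39800041 -0.2219358   0.26749769] [1.79991105e+02 1.80083263e-02 1.59645957e-01]
```

View pics/w2.png

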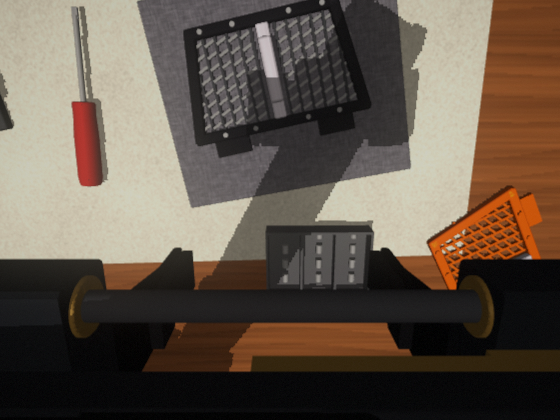

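The wrist view shows the grille with its bar running from (261,23) to (282,115) and its low edge from about (199,143) to (370,107). The tongues are at (233,147) and (336,122). The pad, screwdriver and tray are all clear of it. I'll refine these with masks.

```bash
python3 - <<'E'
from h import *
im=cv2.imread('pics/w2.png');w=env.camera_params('wrist');w['extrinsics']=np.load('pics/w1.npy')
roi=np.zeros(im.shape[:2],np.uint8);roi[:165,175:385]=1
mx=im.max(2)
m=((mx<42)&(roi>0)).astype(np.uint8)
m=cv2.morphologyEx(m,cv2.MORPH_OPEN,np.ones((2,2)))
cs,_=cv2.findContours(m,cv2.RETR_EXTERNAL,cv2.CHAIN_APPROX_NONE);c=max(cs,key=cv2.contourArea)
ap=cv2.approxPolyDP(c,3,True)[:,0]
for q in ap:print(q,np.round(onplane(w,*q,.02),4))
# bar ends by hand at z=.044
for q in [(261,23),(271,23),(272,117),(287,115)]:print('bar',q,np.round(onplane(w,*q,.044),4))
cv2.imwrite('pics/w2m.png',cv2.resize(np.hstack([m[:165,175:385,None].repeat(3,2)*255,im[:165,175:385]]),None,fx=1.9,fy=3,interpolation=cv2.INTER_NEAREST)[:,:800])
cv2.imwrite('pics/w2c.png',cv2.resize(im[:165,175:385],None,fx=3.6,fy=3.6,interpolation=cv2.INTER_CUBIC))
E
```

```text
[339   0] [ 0.5805 -0.2806  0.02  ]
[326   0] [ 0.5805 -0.2673  0.02  ]
[323   7] [ 0.5741 -0.2644  0.02  ]
[319   0] [ 0.5804 -0.2601  0.02  ]
[291   5] [ 0.5758 -0.2315  0.02  ]
[290  15] [ 0.5666 -0.2306  0.02  ]
[283   7] [ 0.574  -0.2233  0.02  ]
[233  19] [ 0.5628 -0.1716  0.02  ]
[234  29] [ 0.5534 -0.1723  0.02  ]
[229  27] [ 0.5553 -0.1671  0.02  ]
[230  20] [ 0.5618 -0.1684  0.02  ]
[200  27] [ 0.5552 -0.1369  0.02  ]
[204  32] [ 0.5505 -0.1408  0.02  ]
[200  37] [ 0.5457 -0.1363  0.02  ]
[197  28] [ 0.5542 -0.1337  0.02  ]
[185  32] [ 0.5504 -0.1209  0.02  ]
[193 106] [ 0.4763 -0.1244  0.02  ]
[199 111] [ 0.471  -0.1307  0.02  ]
[195 117] [ 0.4645 -0.1258  0.02  ]
[202 119] [ 0.4624 -0.1335  0.02  ]
[199 121] [ 0.4602 -0.13    0.02  ]
[204 138] [ 0.4416 -0.1345  0.02  ]
[209 139] [ 0.4405 -0.1401  0.02  ]
[209 144] [ 0.4349 -0.1398  0.02  ]
[218 145] [ 0.4338 -0.15    0.02  ]
[221 157] [ 0.4202 -0.1528  0.02  ]
[251 151] [ 0.4271 -0.1874  0.02  ]
[251 135] [ 0.445  -0.1877  0.02  ]
[317 121] [ 0.4605 -0.2617  0.02  ]
[321 136] [ 0.4441 -0.2668  0.02  ]
[355 129] [ 0.4519 -0.3047  0.02  ]
[353 114] [ 0.4681 -0.3015  0.02  ]
[371 108] [ 0.4746 -0.321   0.02  ]
bar (261, 23) [ 0.5541 -0.2018  0.044 ]
bar (271, 23) [ 0.5541 -0.2116  0.044 ]
bar (272, 117) [ 0.4652 -0.2121  0.044 ]
bar (287, 115) [ 0.4673 -0.2278  0.044 ]
```

View pics/w2c.png

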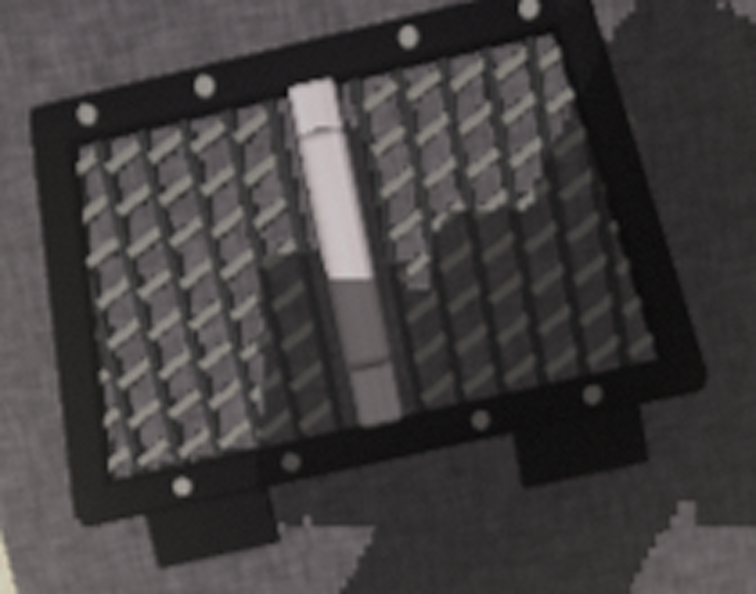

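```bash
python3 - <<'E'
from h import *
w=env.camera_params('wrist');w['extrinsics']=np.load('pics/w1.npy')
f=lambda q,z:onplane(w,q[0]/3.6+175,q[1]/3.6,z)[:2]
L=f((82,522),.02);Rr=f((702,383),.02);T=f((33,110),.02)
y=(L-Rr);print('low width',np.linalg.norm(y));y/=np.linalg.norm(y);x=np.array([y[1],-y[0]])
print('yaw',np.degrees(np.arctan2(x[1],x[0])),'c from low',(L+Rr)/2+.06*x, 'TL len',(T-L)@x)
tl=(f((165,566),.0125)+f((278,541),.0125))/2;tr=(f((527,487),.0125)+f((646,459),.0125))/2
d=tl-tr;print('tongue',np.linalg.norm(d),np.degrees(np.arctan2(-d[0],d[1])),(tl+tr)/2+.078*x)
b0=f((321,130),.044);b1=f((371,362),.044);print('bar c',(b0+b1)/2,np.linalg.norm(b0-b1),np.degrees(np.arctan2(*(b0-b1)[::-1])))
E
```

```text
low width 0.19740290839333924
yaw 12.44245838808396 c from low [ 0.51361152 -0.2104442 ] TL len 0.11674674662342081
tongue 0.11977101420934126 12.409807848777316 [ 0.51209455 -0.21143402]
bar c [ 0.51202766 -0.21161336] 0.062237742715366605 12.7358668568411
```

Request:
jog_arm --motion '[{"x":1.2,"y":-3,"z":-0.3,"ax":0,"ay":0,"az":0},{"x":1.2,"y":-3,"z":-0.3,"ax":0,"ay":0,"az":0},{"x":1.2,"y":-3,"z":-0.3,"ax":0,"ay":0,"az":0},{"x":1.2,"y":-3,"z":-0.3,"ax":0,"ay":0,"az":0},{"x":0,"y":-3,"z":-0.3,"ax":0,"ay":0,"az":0}]' --claw 0.2

```text
time_s: 2.2
tool_pos: [0.446, -0.0716, 0.2824]
tool_rot: [-180.0, -0.0, 0.3]
force: [1.1, -0.4, 0.4]
grip_width: 0.0563
grasp_force: 0.0
```

Request:
jog_arm --motion '[{"x":0,"y":-3,"z":-0.3,"ax":0,"ay":0,"az":0},{"x":0,"y":-3,"z":-0.3,"ax":0,"ay":0,"az":0},{"x":0,"y":-3,"z":-0.3,"ax":0,"ay":0,"az":0},{"x":0,"y":-3,"z":-0.3,"ax":0,"ay":0,"az":0},{"x":0,"y":-3,"z":-0.3,"ax":0,"ay":0,"az":0}]'

```text
time_s: 2.7
tool_pos: [0.4444, 0.0781, 0.2975]
tool_rot: [180.0, 0.0, 0.2]
force: [0.2, -0.4, 0.0]
grip_width: 0.0522
grasp_force: 0.0
```

Request:
jog_arm --motion '[{"x":0,"y":-3,"z":0,"ax":0,"ay":0,"az":0},{"x":-1,"y":-3,"z":0,"ax":0,"ay":0,"az":0},{"x":-1,"y":-3,"z":0,"ax":0,"ay":0,"az":0},{"x":-1,"y":-3,"z":0,"ax":0,"ay":0,"az":0},{"x":-1,"y":-3,"z":0,"ax":0,"ay":0,"az":0}]'

```text
time_s: 3.2
tool_pos: [0.4035, 0.2278, 0.2974]
tool_rot: [180.0, -0.0, 0.2]
force: [-0.1, 0.2, -0.2]
grip_width: 0.0521
grasp_force: 0.0
```

```bash
python3 - <<'E'
from h import *
P,Q=pose();print(P,Q.as_euler('xyz',degrees=True))
w=env.camera_params('wrist');im=env.read_camera('wrist')
np.save('pics/w3.npy',np.array(w['extrinsics']))
cv2.imwrite('pics/w3.png',im[:,:,::-1])
cv2.imwrite('pics/w3b.png',cv2.resize(im[:300,:,::-1],(800,428),interpolation=cv2.INTER_CUBIC))
E
```

```text
[0.40354099 0.2278235  0.29737827] [ 1.79964365e+02 -1.37012041e-02  2.08904360e-01]
```

View pics/w3b.png

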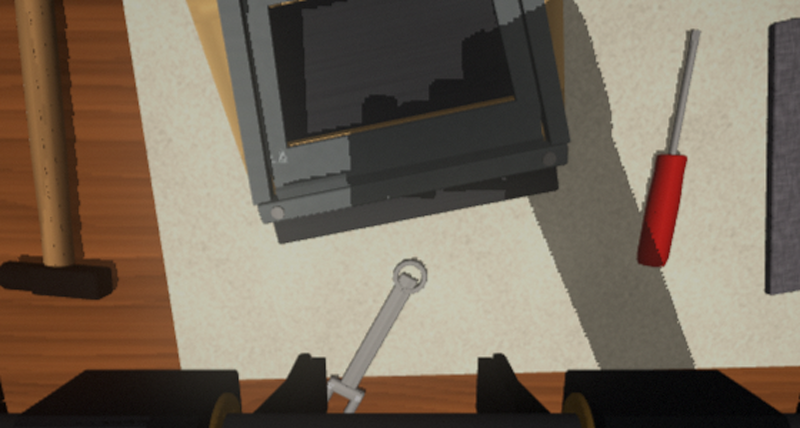

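The surround's low edge is in view, running from (265,215) to (568,155) in the resized image, but the top rim and clip are cut off. I'll move forward and up.

Request:
jog_arm --motion '[{"x":2,"y":0,"z":-1,"ax":0,"ay":0,"az":0},{"x":2,"y":0,"z":-1,"ax":0,"ay":0,"az":0},{"x":2,"y":0,"z":-1,"ax":0,"ay":0,"az":0},{"x":2,"y":0,"z":-1,"ax":0,"ay":0,"az":0},{"x":0,"y":0,"z":0,"ax":0,"ay":0,"az":0}]'

```text
time_s: 3.75
tool_pos: [0.4869, 0.2259, 0.3376]
tool_rot: [-179.9, 0.0, 0.1]
force: [0.0, -0.8, -0.2]
grip_width: 0.0517
grasp_force: 0.0
```

```bash
python3 - <<'E'
from h import *
P,Q=pose();print(P,Q.as_euler('xyz',degrees=True))
w=env.camera_params('wrist');im=env.read_camera('wrist')
np.save('pics/w4.npy',np.array(w['extrinsics']))
cv2.imwrite('pics/w4.png',im[:,:,::-1])
c=im[0:240,130:430,::-1]
c=cv2.resize(c,None,fx=2.5,fy=2.5,interpolation=cv2.INTER_CUBIC)
c=(255*(c/255.)**0.6).astype(np.uint8)
cv2.imwrite('pics/w4b.png',c)
E
```

```text
[0.48688066 0.22591274 0.33756264] [-1.79854472e+02  1.65045655e-02  8.00404293e-02]
```

View pics/w4b.png

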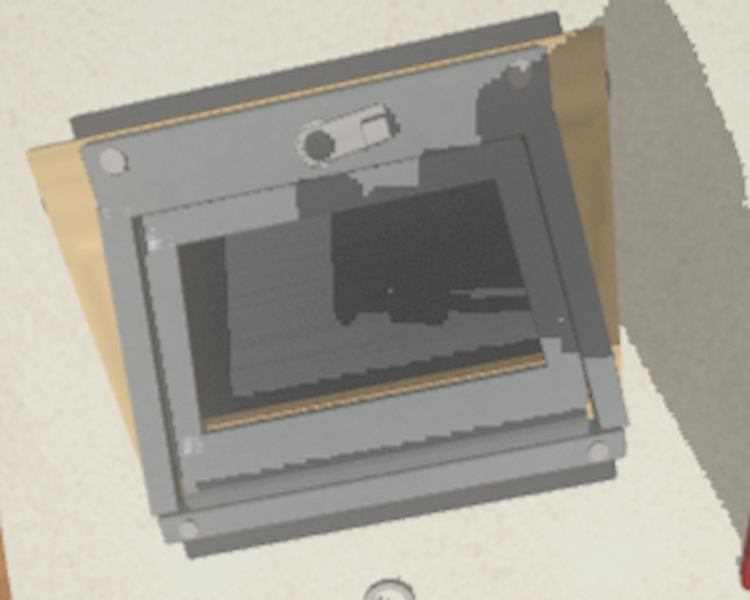

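The crop shows the pivot at (318,146), with the clip tab pointing right at (378,125). The top wall's inner corners are at (133,215) and (525,137), and the lip's free edge runs from (160,517) to (625,428).

```bash
cat > seat.py <<'E'
from h import *
from scipy.optimize import least_squares
w=env.camera_params('wrist');w['extrinsics']=np.load('pics/w4.npy')
def SR(yaw):return R.from_euler('ZY',[yaw,-15],degrees=True)
def local(s,yaw,c,h):
    Q=SR(yaw);S=np.array([s[0],s[1],.07]);n=Q.apply([0,0,1])
    return Q.inv().apply(onplane(w,c[0]/2.5+130,c[1]/2.5,n=n,q=S+n*h)-S)*1000
if __name__=='__main__':
    ob=[((133,215),.010,62,85.7),((525,137),.010,62,-85.7),((318,146),.019,76,0),((200,509),.017,-70,None),((390,473),.017,-70,None),((590,434),.017,-70,None),((85,145),.010,94,None),((545,50),.010,94,None)]
    def res(v,o=ob):
        r=[]
        for c,h,X,Y in o:
            l=local(v[:2],v[2],c,h);r.append(l[0]-X)
            if Y is not None:r.append(l[1]-Y)
        return r
    s=least_squares(res,[.53,.23,10],x_scale=[.01,.01,1],loss='soft_l1');print(s.x,np.round(res(s.x),1))
    for c,h in [((378,124),.034),((318,146),.019)]:print(local(s.x[:2],s.x[2],c,h))
    print('lip ends',[local(s.x[:2],s.x[2],c,.017).round(1).tolist() for c in[(160,517),(625,428),(172,543),(622,455)]])
    Q=SR(s.x[2]);print(Q.as_euler('xyz',degrees=True))
E
python3 seat.py
```

```text
[ 0.54302672  0.23799811 10.61121477] [ 2.  -1.4  1.8  0.6  1.4  0.3 -7.7 -6.8 -5.3  0.2  0.4]
[ 82.76242511 -24.83587411  34.        ]
[77.40168157  0.30505659 19.        ]
lip ends [[-78.1, 115.6, 17.0], [-75.5, -120.1, 17.0], [-94.2, 114.2, 17.0], [-90.1, -118.1, 17.0]]
[  0.         -15.          10.61121477]
```

```bash
python3 - <<'E'
from seat import *
im=cv2.imread('pics/w4.png');g=cv2.cvtColor(im,cv2.COLOR_BGR2GRAY).astype(np.float32)
s=np.array([.543,.238,.07]);Q=SR(10.6)
for h in (.017,):
  for y in (95,60,30,0,-30,-60,-95):
    xs=np.arange(-100,-50,2)
    uv=np.array([proj(w,s+Q.apply([x/1000,y/1000,h])) for x in xs],np.float32)
    print(y,[int(v) for v in cv2.remap(g,uv[None,:,0],uv[None,:,1],cv2.INTER_LINEAR)[0]])
E
```

```text
95 [76, 77, 76, 86, 113, 116, 117, 117, 117, 117, 113, 89, 90, 98, 98, 94, 95, 112, 115, 115, 117, 116, 115, 114, 115]
60 [75, 74, 74, 79, 105, 113, 113, 113, 115, 114, 112, 88, 82, 97, 96, 89, 84, 69, 68, 90, 109, 111, 111, 111, 111]
30 [74, 73, 72, 77, 100, 113, 113, 114, 114, 114, 112, 92, 84, 97, 96, 92, 83, 68, 60, 70, 109, 111, 111, 111, 110]
0 [73, 73, 73, 74, 91, 113, 112, 112, 111, 111, 111, 98, 76, 95, 94, 91, 85, 73, 61, 72, 105, 109, 110, 111, 111]
-30 [72, 72, 72, 71, 91, 113, 114, 114, 114, 114, 113, 103, 79, 92, 95, 92, 85, 75, 60, 66, 105, 110, 109, 108, 109]
-60 [71, 72, 70, 70, 83, 111, 116, 116, 116, 116, 117, 110, 81, 91, 94, 93, 86, 79, 63, 64, 96, 109, 110, 110, 110]
-95 [69, 71, 71, 70, 78, 109, 115, 114, 114, 114, 116, 110, 86, 86, 96, 93, 86, 80, 65, 62, 76, 111, 111, 112, 111]
```

```bash
python3 - <<'E'
from h import *
P,Q=pose();T=R.from_euler('xyz',[180,0,12.4],degrees=True)
for r in rows(P,Q,[.512,-.211,.14],T,15):print(r)
E
```

```text
[0.17, 2.92, 1.31, -0.01, 0.01, -0.81]
[0.13, 2.92, 1.31, -0.01, 0.01, -0.81]
[0.09, 2.92, 1.31, -0.01, 0.01, -0.81]
[0.05, 2.93, 1.31, -0.01, 0.01, -0.81]
[0.01, 2.93, 1.31, -0.01, 0.01, -0.81]
[-0.03, 2.92, 1.31, -0.01, 0.01, -0.81]
[-0.08, 2.92, 1.31, -0.01, 0.01, -0.81]
[-0.12, 2.92, 1.31, -0.01, 0.01, -0.81]
[-0.16, 2.92, 1.31, -0.01, 0.01, -0.81]
[-0.2, 2.92, 1.31, -0.01, 0.01, -0.81]
[-0.24, 2.91, 1.31, -0.01, 0.01, -0.81]
[-0.28, 2.91, 1.31, -0.01, 0.01, -0.81]
[-0.33, 2.91, 1.31, -0.01, 0.01, -0.81]
[-0.37, 2.9, 1.31, -0.01, 0.01, -0.81]
[-0.41, 2.89, 1.31, -0.01, 0.01, -0.81]
```

Request:
jog_arm --motion '[{"x":0.15,"y":2.9,"z":1.3,"ax":0,"ay":0,"az":-0.8},{"x":0.15,"y":2.9,"z":1.3,"ax":0,"ay":0,"az":-0.8},{"x":0.1,"y":2.9,"z":1.3,"ax":0,"ay":0,"az":-0.8},{"x":0.05,"y":2.9,"z":1.3,"ax":0,"ay":0,"az":-0.8},{"x":0,"y":2.9,"z":1.3,"ax":0,"ay":0,"az":-0.8}]'

```text
time_s: 4.3
tool_pos: [0.4919, 0.0814, 0.2717]
tool_rot: [179.9, 0.0, 4.3]
force: [-0.0, 0.1, -0.2]
grip_width: 0.0522
grasp_force: 0.0
```

Request:
jog_arm --motion '[{"x":-0.05,"y":2.9,"z":1.3,"ax":0,"ay":0,"az":-0.8},{"x":-0.1,"y":2.9,"z":1.3,"ax":0,"ay":0,"az":-0.8},{"x":-0.1,"y":2.9,"z":1.3,"ax":0,"ay":0,"az":-0.8},{"x":-0.15,"y":2.9,"z":1.3,"ax":0,"ay":0,"az":-0.8},{"x":-0.2,"y":2.9,"z":1.3,"ax":0,"ay":0,"az":-0.8}]'

```text
time_s: 4.8
tool_pos: [0.5007, -0.0633, 0.2069]
tool_rot: [179.9, 0.0, 8.3]
force: [-0.1, 0.1, -0.6]
grip_width: 0.0522
grasp_force: 0.0
```

Request:
jog_arm --motion '[{"x":-0.25,"y":2.9,"z":1.3,"ax":0,"ay":0,"az":-0.8},{"x":-0.3,"y":2.9,"z":1.3,"ax":0,"ay":0,"az":-0.8},{"x":-0.3,"y":2.9,"z":1.3,"ax":0,"ay":0,"az":-0.8},{"x":-0.35,"y":2.9,"z":1.3,"ax":0,"ay":0,"az":-0.8},{"x":-0.4,"y":2.9,"z":1.3,"ax":0,"ay":0,"az":-0.8}]'

```text
time_s: 5.3
tool_pos: [0.5098, -0.2087, 0.1421]
tool_rot: [180.0, 0.0, 12.3]
force: [-1.0, -0.4, -0.3]
grip_width: 0.0519
grasp_force: 0.0
```

```bash
python3 - <<'E'
from h import *
P,Q=pose();T=R.from_euler('xyz',[180,0,12.4],degrees=True)
print(P,Q.as_euler('xyz',degrees=True));print(rows(P,Q,[.512,-.211,.02],T,1))
E
```

```text
[ 0.50980296 -0.20866382  0.14208614] [1.79981775e+02 3.51875083e-02 1.22789706e+01]
[[0.17, 0.27, 12.21, 0.02, 0.04, -0.12]]
```

Request:
jog_arm --motion '[{"x":0.1,"y":0.2,"z":3,"ax":0,"ay":0,"az":-0.1},{"x":0.05,"y":0.1,"z":3,"ax":0,"ay":0,"az":0},{"x":0,"y":0,"z":3,"ax":0,"ay":0,"az":0},{"x":0,"y":0,"z":2,"ax":0,"ay":0,"az":0},{"x":0,"y":0,"z":1.2,"ax":0,"ay":0,"az":0}]'

```text
time_s: 5.8
tool_pos: [0.5109, -0.21, 0.0189]
tool_rot: [-179.9, 0.1, 12.3]
force: [-1.6, -0.6, 0.7]
grip_width: 0.0521
grasp_force: 0.0
```

Request:
jog_arm --motion '[{"x":0,"y":0,"z":0,"ax":0,"ay":0,"az":0},{"x":0,"y":0,"z":0,"ax":0,"ay":0,"az":0},{"x":0,"y":0,"z":0,"ax":0,"ay":0,"az":0},{"x":0,"y":0,"z":0,"ax":0,"ay":0,"az":0},{"x":0,"y":0,"z":0,"ax":0,"ay":0,"az":0}]' --claw -1 --squeeze 40

```text
time_s: 6.3
tool_pos: [0.5135, -0.2111, 0.0214]
tool_rot: [179.9, -0.1, 12.3]
force: [-0.2, -0.4, 0.8]
grip_width: 0.0206
grasp_force: 0.0
```

Request:
jog_arm --motion '[{"x":0,"y":0,"z":0,"ax":0,"ay":0,"az":0},{"x":0,"y":0,"z":0,"ax":0,"ay":0,"az":0},{"x":0,"y":0,"z":0,"ax":0,"ay":0,"az":0},{"x":0,"y":0,"z":-0.5,"ax":0,"ay":0,"az":0},{"x":0,"y":0,"z":-1,"ax":0,"ay":0,"az":0}]'

```text
time_s: 6.8
tool_pos: [0.5117, -0.2102, 0.0346]
tool_rot: [-179.9, 0.1, 12.3]
force: [-0.8, -0.1, -3.2]
grip_width: 0.0137
grasp_force: 40.0
```

Request:
jog_arm --motion '[{"x":0,"y":0,"z":-3,"ax":0,"ay":0,"az":0},{"x":0,"y":0,"z":-4,"ax":0,"ay":0,"az":0},{"x":0,"y":0,"z":-4,"ax":0,"ay":0,"az":0},{"x":0,"y":0,"z":-4,"ax":0,"ay":0,"az":0},{"x":0,"y":0,"z":-2.5,"ax":0,"ay":0,"az":0}]'

```text
time_s: 7.3
tool_pos: [0.514, -0.2107, 0.2142]
tool_rot: [179.8, -0.2, 12.3]
force: [-0.3, 0.8, -2.6]
grip_width: 0.0135
grasp_force: 40.0
```

```bash
python3 - <<'E'
from h import *
P,Q=pose();print(P,Q.as_euler('xyz',degrees=True))
w=env.camera_params('wrist');im=env.read_camera('wrist')
np.save('pics/w5.npy',np.array(w['extrinsics']));cv2.imwrite('pics/w5.png',im[:,:,::-1])
E
```

```text
[ 0.51399244 -0.2106792   0.21421896] [ 1.79849931e+02 -1.65439240e-01  1.23394305e+01]
```

View pics/w5.png

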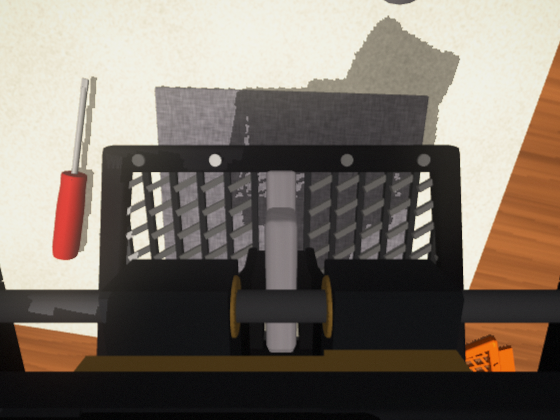

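The held grille's top edge runs from (103,146) to (459,146), so it is centred and square in the hand, about 1 mm back in x. Next I'll plan the insertion poses.

```bash
cat > plan.py <<'E'
from h import *
S=np.array([.544,.238,.07]);YAW=10.9
def tool(phi,xt,zt,yt=0,S=S,yaw=YAW,off=(-.001,0,.012)):
    Qs=R.from_euler('ZY',[yaw,-15],degrees=True);Qg=Qs*R.from_euler('y',-phi,degrees=True);f=np.radians(phi)
    o=S+Qs.apply(np.array([xt+78*np.cos(f),yt,zt+78*np.sin(f)])/1000)
    T=Qg*R.from_euler('x',180,degrees=True);return o-T.apply(off),T
def tip():  # present grille phi and tip in seat axes
    P,T=pose();Qg=T*R.from_euler('x',180,degrees=True);o=P+T.apply([-.001,0,.012])
    Qs=R.from_euler('ZY',[YAW,-15],degrees=True)
    e=(Qs.inv()*Qg).as_euler('xyz',degrees=True)
    return e.round(2),(Qs.inv().apply(o+Qg.apply([-.078,0,0])-S)*1000).round(1)
E
python3 - <<'E'
from plan import *
f=np.radians(22);c,s=np.cos(f),np.sin(f)
A,T=tool(22,-76.5+35*c,2.5+35*s);print('A',A,T.as_euler('xyz',degrees=True))
P,Q=pose();B=A+[0,0,.05];print('B',B)
M=rows(P,Q,B,T,15)
for r in M:print(r)
print(rows(B,T,A,T,2)); 
E
```

```text
A [0.55311483 0.23975524 0.1308057 ] [180.  -37.   10.9]
B [0.55311483 0.23975524 0.1808057 ]
[0.88, -2.89, 0.23, -0.01, 2.44, 0.1]
[0.87, -2.89, 0.27, -0.01, 2.44, 0.1]
[0.85, -2.89, 0.31, -0.01, 2.44, 0.1]
[0.83, -2.89, 0.34, -0.01, 2.44, 0.1]
[0.81, -2.89, 0.38, -0.01, 2.44, 0.1]
[0.79, -2.89, 0.41, -0.01, 2.44, 0.1]
[0.77, -2.89, 0.44, -0.01, 2.44, 0.1]
[0.74, -2.9, 0.48, -0.01, 2.44, 0.1]
[0.72, -2.9, 0.51, -0.01, 2.44, 0.1]
[0.69, -2.9, 0.54, -0.01, 2.44, 0.1]
[0.66, -2.9, 0.56, -0.01, 2.44, 0.1]
[0.63, -2.9, 0.59, -0.01, 2.44, 0.1]
[0.6, -2.9, 0.62, -0.01, 2.44, 0.1]
[0.57, -2.9, 0.64, -0.01, 2.44, 0.1]
[0.54, -2.9, 0.66, -0.01, 2.44, 0.1]
[[-1.5, -0.0, 2.0, 0.0, 0.0, 0.0], [-1.5, -0.0, 2.0, 0.0, 0.0, 0.0]]
```

Request:
jog_arm --motion '[{"x":0.9,"y":-2.9,"z":0.2,"ax":0,"ay":2.4,"az":0.1},{"x":0.9,"y":-2.9,"z":0.3,"ax":0,"ay":2.4,"az":0.1},{"x":0.85,"y":-2.9,"z":0.3,"ax":0,"ay":2.4,"az":0.1},{"x":0.85,"y":-2.9,"z":0.3,"ax":0,"ay":2.4,"az":0.1},{"x":0.8,"y":-2.9,"z":0.4,"ax":0,"ay":2.4,"az":0.1}]'

```text
time_s: 7.85
tool_pos: [0.5252, -0.0582, 0.1984]
tool_rot: [-179.9, -12.0, 11.8]
force: [0.3, -0.6, -2.3]
grip_width: 0.0136
grasp_force: 40.0
```

Request:
jog_arm --motion '[{"x":0.8,"y":-2.9,"z":0.4,"ax":0,"ay":2.4,"az":0.1},{"x":0.75,"y":-2.9,"z":0.45,"ax":0,"ay":2.4,"az":0.1},{"x":0.75,"y":-2.9,"z":0.5,"ax":0,"ay":2.4,"az":0.1},{"x":0.7,"y":-2.9,"z":0.5,"ax":0,"ay":2.4,"az":0.1},{"x":0.7,"y":-2.9,"z":0.5,"ax":0,"ay":2.4,"az":0.1}]'

```text
time_s: 8.35
tool_pos: [0.5368, 0.0921, 0.1865]
tool_rot: [-179.8, -24.0, 11.3]
force: [1.1, -1.2, -2.5]
grip_width: 0.0136
grasp_force: 40.0
```

Request:
jog_arm --motion '[{"x":0.65,"y":-2.9,"z":0.55,"ax":0,"ay":2.4,"az":0.1},{"x":0.65,"y":-2.9,"z":0.6,"ax":0,"ay":2.4,"az":0.1},{"x":0.6,"y":-2.9,"z":0.6,"ax":0,"ay":2.4,"az":0.1},{"x":0.55,"y":-2.9,"z":0.6,"ax":0,"ay":2.4,"az":0.1},{"x":0.5,"y":-2.9,"z":0.6,"ax":0,"ay":2.4,"az":0.1}]'

```text
time_s: 8.85
tool_pos: [0.5478, 0.2422, 0.1753]
tool_rot: [-179.5, -36.0, 10.7]
force: [0.9, -1.3, -3.3]
grip_width: 0.0135
grasp_force: 40.0
```

```bash
python3 - <<'E'
from plan import *
f=np.radians(22);c,s=np.cos(f),np.sin(f)
A,T=tool(22,-76.5+35*c,2.5+35*s);P,Q=pose();print(P,tip(),rows(P,Q,A,T,1))
w=env.camera_params('wrist');im=env.read_camera('wrist');t=env.read_camera('scene')
cv2.imwrite('pics/w6.png',im[:,:,::-1]);cv2.imwrite('pics/s6.png',cv2.resize(t[200:360,220:400,::-1],None,fx=4,fy=3.7,interpolation=cv2.INTER_CUBIC))
E
```

```text
[0.54784984 0.24216098 0.17526509] (array([  0.45, -20.95,  -0.21]), array([-37.8,   3.7,  61. ])) [[-2.23, 0.37, 3.87, -0.37, 1.05, -0.2]]
```

Request:
jog_arm --motion '[{"x":-0.6,"y":0.1,"z":0.8,"ax":-0.1,"ay":0.25,"az":0},{"x":-0.55,"y":0.1,"z":1,"ax":-0.1,"ay":0.25,"az":-0.1},{"x":-0.55,"y":0.1,"z":1,"ax":-0.1,"ay":0.25,"az":-0.1},{"x":-0.5,"y":0.1,"z":1,"ax":0,"ay":0.25,"az":0},{"x":0,"y":0,"z":0,"ax":0,"ay":0,"az":0}]'

```text
time_s: 9.45
tool_pos: [0.5528, 0.2365, 0.1302]
tool_rot: [-180.0, -36.7, 10.8]
force: [-0.6, -0.0, -3.8]
grip_width: 0.0141
grasp_force: 40.0
```

```bash
python3 - <<'E'
from plan import *
print(tip());P,Q=pose();A,T=tool(22,-76.5,2.5);print(rows(P,Q,A,T,1))
im=env.read_camera('wrist');t=env.read_camera('scene')
cv2.imwrite('pics/w6.png',im[:,:,::-1])
a=cv2.resize(t[200:350,220:400,::-1],(480,400),interpolation=cv2.INTER_CUBIC);b=cv2.resize(im[:,:,::-1],(320,240))
c=np.zeros((400,800,3),np.uint8);c[:,:480]=a;c[:240,480:]=b;cv2.imwrite('pics/s6.png',c)
E
```

```text
(array([ 1.000e-02, -2.169e+01, -6.000e-02]), array([-45.3,  -3. ,  15.7]))
[[-3.39, -0.31, 0.03, 0.01, 0.31, -0.06]]
```

View pics/s6.png

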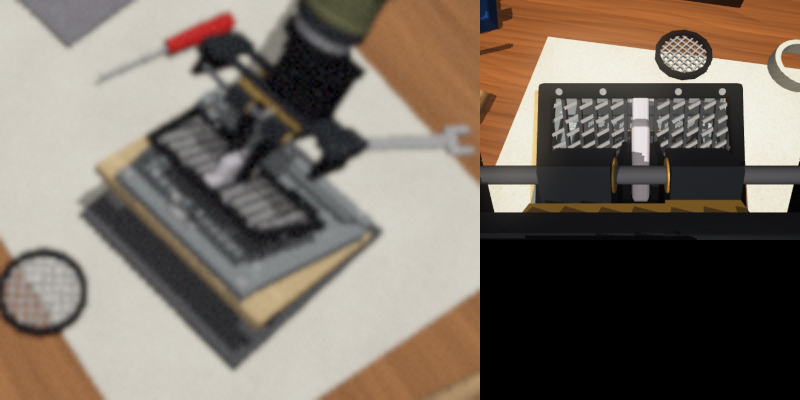

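The tilted grille is over the surround with its tongues toward the lip, and it is well aligned. Now I'll slide it in.

Request:
jog_arm --motion '[{"x":-0.4,"y":-0.15,"z":0,"ax":0,"ay":0.15,"az":0},{"x":-0.4,"y":-0.15,"z":0,"ax":0,"ay":0.15,"az":0},{"x":-0.4,"y":0,"z":0,"ax":0,"ay":0,"az":0},{"x":-0.4,"y":0,"z":0,"ax":0,"ay":0,"az":0},{"x":-0.4,"y":0,"z":0,"ax":0,"ay":0,"az":0}]'

```text
time_s: 10.05
tool_pos: [0.5381, 0.238, 0.1206]
tool_rot: [-179.9, -37.3, 10.8]
force: [-0.6, 0.7, -3.3]
grip_width: 0.014
grasp_force: 40.0
```

Request:
jog_arm --motion '[{"x":-0.4,"y":0,"z":0,"ax":0,"ay":0,"az":0},{"x":-0.3,"y":0,"z":0,"ax":0,"ay":0,"az":0},{"x":-0.3,"y":0,"z":0,"ax":0,"ay":0,"az":0},{"x":-0.2,"y":0,"z":0,"ax":0,"ay":0,"az":0},{"x":-0.1,"y":0,"z":0,"ax":0,"ay":0,"az":0}]'

```text
time_s: 10.55
tool_pos: [0.5287, 0.2363, 0.1132]
tool_rot: [-179.9, -37.4, 10.8]
force: [3.6, 0.8, -4.4]
grip_width: 0.0139
grasp_force: 40.0
```

```bash
python3 - <<'E'
from plan import *
print(tip());o=env.get_obs();print(o['force'],o['wrist_torque'])
E
```

```text
(array([  0.12, -22.36,  -0.08]), array([-72.2,   1.3,   4.6]))
[ 3.64184718  0.79845717 -4.40100103] [0.09222876 0.21771584 0.07420651]
```

Request:
jog_arm --motion '[{"x":0,"y":0,"z":0,"ax":0,"ay":0,"az":0},{"x":0,"y":0,"z":0,"ax":0,"ay":0,"az":0},{"x":0,"y":0,"z":0,"ax":0,"ay":0,"az":0},{"x":0,"y":0,"z":0,"ax":0,"ay":0,"az":0},{"x":0,"y":0,"z":0,"ax":0,"ay":0,"az":0}]'

```text
time_s: 11.05
tool_pos: [0.5286, 0.2363, 0.1132]
tool_rot: [-179.9, -37.3, 10.8]
force: [5.3, 1.1, -3.8]
grip_width: 0.014
grasp_force: 40.0
```

```bash
python3 - <<'E'
from plan import *
print(tip());o=env.get_obs();print(o['force'],o['wrist_torque'])
E
```

```text
(array([  0.1 , -22.33,  -0.07]), array([-72.3,   1.3,   4.6]))
[ 5.30901522  1.10733228 -3.80035099] [0.2008673  0.13361314 0.14203116]
```

Request:
jog_arm --motion '[{"x":-0.2,"y":0,"z":0,"ax":0,"ay":0,"az":0},{"x":-0.2,"y":0,"z":0,"ax":0,"ay":0,"az":0},{"x":0,"y":0,"z":0,"ax":0,"ay":0,"az":0},{"x":0,"y":0,"z":0,"ax":0,"ay":0,"az":0},{"x":0,"y":0,"z":0,"ax":0,"ay":0,"az":0}]'

```text
time_s: 11.55
tool_pos: [0.5254, 0.2355, 0.1107]
tool_rot: [-179.9, -37.3, 10.8]
force: [5.8, 1.5, -6.2]
grip_width: 0.0136
grasp_force: 40.0
```

```bash
python3 - <<'E'
from plan import *
print(tip());o=env.get_obs();print(o['force'],o['wrist_torque'])
t=env.read_camera('top');cv2.imwrite('pics/t7.png',cv2.resize(t[160:250,170:280,::-1],(733,600),interpolation=cv2.INTER_CUBIC))
E
```

```text
(array([  0.1 , -22.32,  -0.08]), array([-76.1,   1.1,   3. ]))
[ 5.84878625  1.54118703 -6.16240648] [ 0.13790906 -0.01982472  0.14472331]
```

View pics/t7.png

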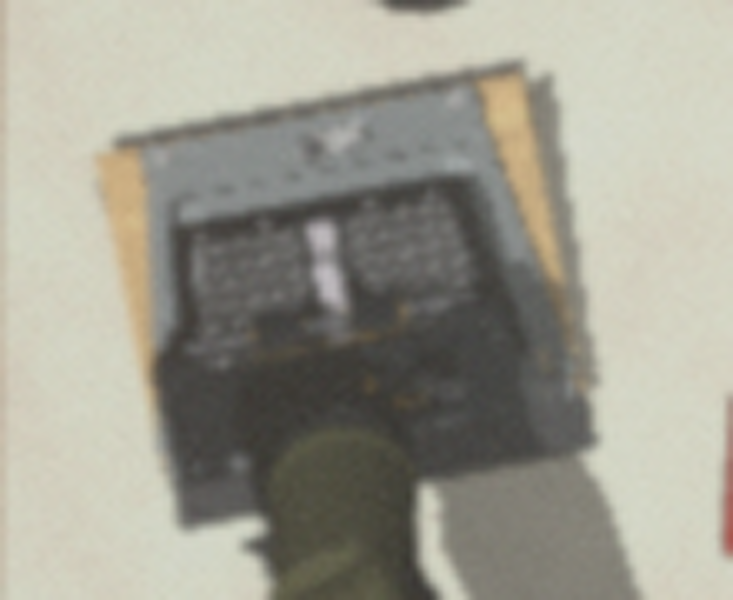

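The top view shows the grille inside the surround's outline, with the clip clear at about (345,135). The tongue slid about 4 mm further at a steady ~6 N, so its top face is rubbing the lip. I'll lower it slightly, then swing it down.

```bash
python3 - <<'E'
from plan import *
off=(-.001,0,.0095)
P,Q=pose();seq=[tool(22,-77.5,2,0.5,off=off)]
N=15
for i in range(1,N+1):
    a=i/N;seq.append(tool(22*(1-a),-77.5-.5*a,2*(1-a),0.5,off=off))
print('first',rows(P,Q,*seq[0],1))
for a,b in zip(seq,seq[1:]):print(rows(*a,*b,1))
E
```

```text
first [[-0.17, 0.06, 0.33, -0.07, -0.33, -0.07]]
[[0.01, 0.0, 0.21, 0.0, -1.47, -0.0]]
[[0.01, 0.0, 0.21, 0.0, -1.47, -0.0]]
[[0.01, -0.0, 0.21, -0.0, -1.47, 0.0]]
[[0.01, -0.0, 0.21, 0.0, -1.47, 0.0]]
[[0.01, 0.0, 0.21, 0.0, -1.47, -0.0]]
[[0.02, -0.0, 0.21, 0.0, -1.47, -0.0]]
[[0.02, -0.0, 0.21, 0.0, -1.47, 0.0]]
[[0.02, -0.0, 0.21, 0.0, -1.47, -0.0]]
[[0.02, 0.0, 0.22, -0.0, -1.47, 0.0]]
[[0.02, 0.0, 0.22, 0.0, -1.47, 0.0]]
[[0.02, 0.0, 0.22, 0.0, -1.47, -0.0]]
[[0.02, -0.0, 0.22, -0.0, -1.47, -0.0]]
[[0.02, 0.0, 0.22, -0.0, -1.47, 0.0]]
[[0.02, -0.0, 0.22, 0.0, -1.47, -0.0]]
[[0.02, -0.0, 0.22, -0.0, -1.47, -0.0]]
```

Request:
jog_arm --motion '[{"x":0,"y":0,"z":0.1,"ax":0,"ay":0,"az":0},{"x":0,"y":0.05,"z":0.1,"ax":0,"ay":0,"az":0},{"x":0.05,"y":0,"z":0.05,"ax":0,"ay":0,"az":0},{"x":0,"y":0,"z":0,"ax":0,"ay":0,"az":0},{"x":0,"y":0,"z":0,"ax":0,"ay":0,"az":0}]'

```text
time_s: 12.1
tool_pos: [0.5268, 0.235, 0.1084]
tool_rot: [-179.9, -37.2, 10.8]
force: [-0.5, 0.1, -2.7]
grip_width: 0.0138
grasp_force: 40.0
```

```bash
python3 - <<'E'
from plan import *
print(tip());o=env.get_obs();print(o['force'],o['wrist_torque'])
E
```

```text
(array([  0.07, -22.23,  -0.08]), array([-75.5,   0.5,   0.6]))
[-0.50686759  0.06834116 -2.68940026] [-0.18786328  1.00469289 -0.00978379]
```

Request:
jog_arm --motion '[{"x":0,"y":0,"z":0.21,"ax":0,"ay":-1.47,"az":0},{"x":0,"y":0,"z":0.21,"ax":0,"ay":-1.47,"az":0},{"x":0,"y":0,"z":0.21,"ax":0,"ay":-1.47,"az":0},{"x":0,"y":0,"z":0.22,"ax":0,"ay":-1.47,"az":0},{"x":0,"y":0,"z":0.22,"ax":0,"ay":-1.47,"az":0}]'

```text
time_s: 12.6
tool_pos: [0.5333, 0.236, 0.0998]
tool_rot: [-179.9, -29.9, 10.8]
force: [-0.9, -0.3, -3.2]
grip_width: 0.0138
grasp_force: 40.0
```

```bash
python3 - <<'E'
from plan import *
print(tip());o=env.get_obs();print(o['force'],o['wrist_torque'])
E
```

```text
(array([  0.06, -14.89,  -0.1 ]), array([-76. ,   0.2,  -0.3]))
[-0.94061305 -0.25215882 -3.18876581] [-0.10798865  0.90260796 -0.04282215]
```

Request:
jog_arm --motion '[{"x":0.01,"y":0,"z":0.22,"ax":0,"ay":-1.47,"az":0},{"x":0.01,"y":0,"z":0.22,"ax":0,"ay":-1.47,"az":0},{"x":0.01,"y":0,"z":0.22,"ax":0,"ay":-1.47,"az":0},{"x":0.01,"y":0,"z":0.22,"ax":0,"ay":-1.47,"az":0},{"x":0.01,"y":0,"z":0.22,"ax":0,"ay":-1.47,"az":0}]'

```text
time_s: 13.1
tool_pos: [0.5385, 0.2373, 0.0899]
tool_rot: [-179.9, -22.5, 10.8]
force: [0.1, 1.1, -2.0]
grip_width: 0.0138
grasp_force: 40.0
```

```bash
python3 - <<'E'
from plan import *
print(tip());o=env.get_obs();print(o['force'],o['wrist_torque'])
E
```

```text
(array([ 0.11, -7.49, -0.11]), array([-76.9,   0.5,  -1.5]))
[ 0.14577289  1.07719787 -2.00319588] [-0.11778499  0.59862232  0.00209252]
```

Request:
jog_arm --motion '[{"x":0.01,"y":0,"z":0.21,"ax":0,"ay":-1.5,"az":0},{"x":0.01,"y":0,"z":0.21,"ax":0,"ay":-1.5,"az":0},{"x":0.01,"y":0,"z":0.21,"ax":0,"ay":-1.5,"az":0},{"x":0.01,"y":0,"z":0.21,"ax":0,"ay":-1.5,"az":0},{"x":0.01,"y":0,"z":0.21,"ax":0,"ay":-1.4,"az":0}]'

```text
time_s: 13.6
tool_pos: [0.5431, 0.2381, 0.0807]
tool_rot: [-179.9, -15.2, 10.8]
force: [-3.1, -1.2, 13.4]
grip_width: 0.0137
grasp_force: 40.0
```

Request:
jog_arm --motion '[{"x":0,"y":0,"z":0,"ax":0,"ay":0,"az":0},{"x":0,"y":0,"z":0,"ax":0,"ay":0,"az":0},{"x":0,"y":0,"z":0,"ax":0,"ay":0,"az":0},{"x":0,"y":0,"z":0,"ax":0,"ay":0,"az":0},{"x":0,"y":0,"z":0,"ax":0,"ay":0,"az":0}]'

```text
time_s: 14.1
tool_pos: [0.5423, 0.2383, 0.0807]
tool_rot: [-179.9, -15.2, 10.9]
force: [0.9, -0.1, -0.5]
grip_width: 0.0137
grasp_force: 40.0
```

```bash
python3 - <<'E'
from plan import *
print(tip());o=env.get_obs();print(o['force'],o['wrist_torque'])
im=env.read_camera('wrist');np.save('pics/w8.npy',np.array(env.camera_params('wrist')['extrinsics']));cv2.imwrite('pics/w8.png',im[:,:,::-1])
E
```

```text
(array([ 0.08, -0.22, -0.03]), array([-77.7,   0.7,  -1.5]))
[ 0.86649192 -0.14189653 -0.53424169] [-0.05940111  0.36109292  0.02959288]
```

Request:
jog_arm --motion '[{"x":0,"y":0,"z":0.1,"ax":0,"ay":0,"az":0},{"x":0,"y":0,"z":0.1,"ax":0,"ay":0,"az":0},{"x":0,"y":0,"z":0,"ax":0,"ay":0,"az":0},{"x":0,"y":0,"z":0,"ax":0,"ay":0,"az":0},{"x":0,"y":0,"z":0,"ax":0,"ay":0,"az":0}]'

```text
time_s: 14.65
tool_pos: [0.5424, 0.2383, 0.0805]
tool_rot: [179.9, -15.1, 10.9]
force: [-12.3, -6.7, 22.3]
grip_width: 0.0138
grasp_force: 40.0
```

```bash
python3 - <<'E'
from plan import *
print(tip());o=env.get_obs();print(o['force'],o['wrist_torque'])
E
```

```text
(array([-0.1 , -0.15, -0.01]), array([-77.7,   0.6,  -1.7]))
[-12.33202299  -6.67520859  22.34632879] [-1.124653    1.8746854  -0.20259336]
```

Contact is solid, and the TCP sits 10.3 mm above the ledge plane, which matches the 10 mm grasp height. So the grille is down on the ledge. I'll relieve the pressure, let go and back off.

Request:
jog_arm --motion '[{"x":0,"y":0,"z":-0.1,"ax":0,"ay":0,"az":0},{"x":0,"y":0,"z":-0.05,"ax":0,"ay":0,"az":0},{"x":0,"y":0,"z":0,"ax":0,"ay":0,"az":0},{"x":0,"y":0,"z":0,"ax":0,"ay":0,"az":0},{"x":0,"y":0,"z":0,"ax":0,"ay":0,"az":0}]'

```text
time_s: 15.15
tool_pos: [0.5424, 0.2383, 0.0806]
tool_rot: [-179.9, -15.2, 10.9]
force: [-3.8, -1.8, 6.8]
grip_width: 0.0137
grasp_force: 40.0
```

Request:
jog_arm --motion '[{"x":0,"y":0,"z":0,"ax":0,"ay":0,"az":0},{"x":0,"y":0,"z":0,"ax":0,"ay":0,"az":0},{"x":0,"y":0,"z":0,"ax":0,"ay":0,"az":0},{"x":0,"y":0,"z":0,"ax":0,"ay":0,"az":0},{"x":0,"y":0,"z":0,"ax":0,"ay":0,"az":0}]' --claw 0

```text
time_s: 15.65
tool_pos: [0.5425, 0.2383, 0.0801]
tool_rot: [-179.9, -15.2, 10.9]
force: [0.6, 0.4, 0.9]
grip_width: 0.0412
grasp_force: 0.0
```

Request:
jog_arm --motion '[{"x":0,"y":0,"z":-1,"ax":0,"ay":0,"az":0},{"x":0,"y":0,"z":-3,"ax":0,"ay":0,"az":0},{"x":0,"y":0,"z":-4,"ax":0,"ay":0,"az":0},{"x":0,"y":0,"z":-4,"ax":0,"ay":0,"az":0},{"x":0,"y":0,"z":-4,"ax":0,"ay":0,"az":0}]'

```text
time_s: 16.15
tool_pos: [0.5037, 0.2292, 0.2231]
tool_rot: [-180.0, -14.9, 10.8]
force: [-0.1, -2.9, -0.1]
grip_width: 0.0433
grasp_force: 0.0
```

Request:
jog_arm --motion '[{"x":-1,"y":0,"z":-4,"ax":0,"ay":0,"az":0},{"x":-1,"y":0,"z":-3,"ax":0,"ay":0,"az":0},{"x":0,"y":0,"z":0,"ax":0,"ay":0,"az":0},{"x":0,"y":0,"z":0,"ax":0,"ay":0,"az":0},{"x":0,"y":0,"z":0,"ax":0,"ay":0,"az":0}]'

```text
time_s: 16.65
tool_pos: [0.467, 0.2211, 0.2832]
tool_rot: [179.9, -14.8, 10.7]
force: [-0.1, -0.7, -0.9]
grip_width: 0.0437
grasp_force: 0.0
```

```bash
cat > chk.py <<'E'
from plan import *
import sys
n=sys.argv[1]
P,Q=pose();print(P,Q.as_euler('xyz',degrees=True))
w=env.camera_params('wrist');im=env.read_camera('wrist');np.save(f'pics/{n}.npy',np.array(w['extrinsics']));cv2.imwrite(f'pics/{n}.png',im[:,:,::-1])
g=cv2.cvtColor(im,cv2.COLOR_RGB2GRAY).astype(np.float32)
Qs=R.from_euler('ZY',[YAW,-15],degrees=True)
for y in (70,40,20,-20,-40,-70):
    xs=np.arange(40,76,1.5);uv=np.array([proj(w,S+Qs.apply([x/1000,y/1000,.01])) for x in xs],np.float32)
    print(y,uv[0].round().tolist(),[int(v) for v in cv2.remap(g,uv[None,:,0],uv[None,:,1],cv2.INTER_LINEAR)[0]])
for x in (40,-40):
  for s in (1,-1):
    ys=np.arange(70,115,1.5);uv=np.array([proj(w,S+Qs.apply([x/1000,s*y/1000,.01])) for y in ys],np.float32)
    print('side',x,s,uv[0].round().tolist(),[int(v) for v in cv2.remap(g,uv[None,:,0],uv[None,:,1],cv2.INTER_LINEAR)[0]])
E
python3 chk.py w9
```

```text
[0.46696563 0.22113944 0.28321663] [179.89933317 -14.83313045  10.73138382]
70 [211.0, 123.0] [47, 98, 145, 106, 62, 58, 41, 44, 49, 57, 52, 47, 47, 66, 127, 87, 115, 127, 126, 127, 127, 127, 128, 128]
40 [240.0, 123.0] [68, 66, 71, 74, 74, 62, 36, 39, 40, 41, 42, 43, 42, 68, 100, 73, 112, 124, 124, 125, 126, 127, 126, 125]
20 [259.0, 123.0] [71, 132, 142, 85, 83, 78, 34, 39, 40, 41, 42, 43, 43, 59, 109, 78, 106, 122, 124, 125, 126, 125, 126, 126]
-20 [298.0, 123.0] [66, 111, 145, 119, 68, 98, 34, 39, 38, 41, 41, 42, 42, 62, 107, 72, 98, 121, 121, 122, 121, 115, 131, 155]
-40 [317.0, 123.0] [142, 124, 54, 43, 94, 74, 36, 37, 39, 39, 40, 41, 40, 63, 116, 99, 92, 118, 118, 119, 119, 119, 119, 120]
-70 [347.0, 123.0] [55, 108, 102, 45, 37, 38, 35, 36, 38, 40, 40, 42, 40, 55, 99, 64, 95, 119, 120, 121, 121, 122, 122, 122]
side 40 1 [211.0, 123.0] [47, 62, 57, 38, 43, 45, 46, 46, 46, 47, 49, 60, 58, 88, 130, 129, 129, 129, 130, 130, 129, 130, 139, 168, 177, 175, 173, 171, 170, 170]
side 40 -1 [347.0, 123.0] [55, 32, 36, 38, 38, 38, 37, 38, 38, 77, 123, 105, 58, 96, 121, 122, 121, 121, 121, 122, 122, 123, 141, 174, 175, 174, 171, 169, 167, 165]
side -40 1 [215.0, 198.0] [139, 137, 115, 85, 65, 61, 78, 130, 146, 147, 129, 69, 36, 42, 43, 44, 44, 45, 46, 48, 57, 64, 109, 125, 125, 126, 126, 126, 127, 127]
side -40 -1 [343.0, 198.0] [71, 73, 63, 39, 35, 54, 60, 66, 72, 63, 26, 21, 21, 21, 22, 20, 22, 25, 46, 61, 57, 42, 50, 59, 61, 60, 61, 61, 62, 61]
```

The profiles show the grille's top edge at x≈60 with an even gap to the top wall, and both sides are inside the walls, so it is seated. Now I'll measure the clip again.

```bash
python3 - <<'E'
from plan import *
im=cv2.imread('pics/w9.png');w=env.camera_params('wrist');w['extrinsics']=np.load('pics/w9.npy')
Qs=R.from_euler('ZY',[YAW,-15],degrees=True);n=Qs.apply([0,0,1])
def loc(u,v,h):return Qs.inv().apply(onplane(w,u,v,n=n,q=S+n*h)-S)*1000
pu=proj(w,S+Qs.apply([.076,0,.018])).round().astype(int);print('pivot px',pu,'q',np.round(env.get_obs()['qpos'],1))
g=im.astype(int);x0,y0=pu[0]-45,max(pu[1]-45,0)
sub=g[y0:pu[1]+25,x0:pu[0]+60]
m=((sub.min(2)>138)).astype(np.uint8);N,l,st,ce=cv2.connectedComponentsWithStats(m)
for i in range(1,N):
    if st[i,4]>8:print(st[i],ce[i].round(1),loc(ce[i][0]+x0,ce[i][1]+y0,.025).round(1))
for r in range(pu[1]-22,pu[1]+14,2):print(r,[int(v) for v in im[r,pu[0]-12:pu[0]+44:2].min(1)])
E
```

```text
pivot px [279  86] q [ 36.6 -16.6 -56.1 106.5 -12.1  68.5 -96.5]
[   0    0  105   26 2728] [52.  12.5] [104.1  -7.2  25. ]
[ 35  33  40  19 325] [57.3 40.8] [ 78.9 -12.3  25. ]
[13 66  4  4 14] [14.5 67.7] [54.2 29.6 25. ]
[72 66  4  4 13] [73.2 67.5] [ 54.3 -28.   25. ]
64 [190, 193, 187, 189, 192, 191, 190, 194, 185, 183, 188, 194, 191, 189, 186, 187, 183, 186, 183, 188, 187, 188, 182, 183, 184, 188, 187, 183]
66 [151, 153, 150, 152, 156, 151, 151, 157, 151, 154, 140, 143, 142, 139, 143, 145, 146, 145, 147, 147, 147, 148, 143, 146, 146, 153, 142, 140]
68 [122, 121, 122, 120, 120, 121, 121, 121, 122, 122, 120, 119, 120, 118, 120, 120, 121, 120, 120, 119, 124, 120, 121, 120, 121, 119, 121, 121]
70 [128, 127, 124, 128, 127, 125, 125, 124, 125, 126, 124, 124, 124, 122, 122, 121, 122, 122, 122, 123, 126, 125, 123, 121, 121, 123, 123, 123]
72 [125, 126, 126, 125, 127, 127, 125, 125, 126, 123, 124, 123, 123, 122, 121, 121, 122, 123, 122, 122, 125, 125, 123, 122, 122, 121, 121, 121]
74 [127, 125, 125, 126, 125, 125, 125, 123, 124, 123, 124, 123, 124, 122, 123, 122, 114, 111, 127, 142, 127
[... 1013 characters left out ...]
, 121, 144, 156, 108, 67, 70, 64, 135, 154, 147, 139, 128, 109, 98, 90, 112, 70, 63, 117, 109, 101, 119, 121, 118, 119, 119, 118]
92 [123, 122, 126, 136, 135, 113, 89, 96, 129, 82, 77, 65, 121, 119, 104, 102, 120, 121, 120, 119, 118, 120, 120, 119, 119, 117, 118, 118]
94 [121, 121, 121, 116, 105, 145, 146, 114, 108, 116, 122, 122, 120, 121, 121, 119, 119, 121, 119, 119, 118, 117, 118, 119, 118, 118, 116, 117]
96 [121, 121, 122, 119, 119, 119, 120, 116, 122, 121, 123, 120, 123, 121, 120, 120, 119, 120, 120, 120, 117, 120, 118, 118, 118, 117, 117, 116]
98 [115, 114, 112, 113, 113, 112, 110, 112, 111, 112, 112, 110, 111, 113, 110, 109, 109, 108, 109, 109, 109, 108, 106, 107, 107, 107, 104, 105]
```

The clip's strip points right and slightly up the slope, at about 100° (1.74 rad). The tab top is near pixel (303,80). I'll test which way joint 7 turns before rotating the tool all the way.

Request:
jog_arm --motion '[{"x":1.5,"y":0,"z":0,"ax":0,"ay":0,"az":-5},{"x":1.5,"y":0,"z":0,"ax":0,"ay":0,"az":-5},{"x":1.5,"y":0,"z":0,"ax":0,"ay":0,"az":-5},{"x":1.5,"y":0,"z":0,"ax":0,"ay":0,"az":-5},{"x":0,"y":0,"z":0,"ax":0,"ay":0,"az":-5}]'

```text
time_s: 17.2
tool_pos: [0.5239, 0.2387, 0.299]
tool_rot: [173.7, -13.5, 36.5]
force: [0.3, -0.3, -0.5]
grip_width: 0.0434
grasp_force: 0.0
```

```bash
cat >> plan.py <<'E'
def clip(th,z,r=24,yaw=None,x0=76):
    """tool pose round the clip tab: th deg, TCP z mm above ledge"""
    Qs=R.from_euler('ZY',[YAW,-15],degrees=True);a=np.radians(th)
    p=S+Qs.apply(np.array([x0-r*np.cos(a),-r*np.sin(a),z])/1000)
    return p,Qs*R.from_euler('z',th if yaw is None else yaw,degrees=True)*R.from_euler('x',180,degrees=True)
E
python3 - <<'E'
from plan import *
print(np.round(env.get_obs()['qpos'],1));P,Q=pose();print(P,Q.as_euler('xyz',degrees=True))
t=clip(100,75);print(t[0],(Q.inv()*t[1]).as_rotvec(degrees=True))
for r in rows(P,Q,*t,15):print(r)
E
```

```text
[ 36.2  -3.  -63.1  98.3   1.5  68.8 -81.9]
[0.5239046  0.23865037 0.29902137] [173.69700544 -13.47985865  36.51510501]
[0.60544699 0.22576319 0.16319333] [-1.70889060e-01  7.85116408e-03 -7.51392995e+01]
[0.16, 0.28, 1.01, -0.01, 0.0, -5.01]
[0.14, 0.3, 1.01, -0.01, 0.0, -5.01]
[0.11, 0.31, 1.01, -0.01, 0.0, -5.01]
[0.08, 0.32, 1.01, -0.01, 0.0, -5.01]
[0.06, 0.32, 1.01, -0.01, 0.0, -5.01]
[0.03, 0.33, 1.01, -0.01, 0.0, -5.01]
[0.0, 0.33, 1.01, -0.01, 0.0, -5.01]
[-0.03, 0.33, 1.01, -0.01, 0.0, -5.01]
[-0.06, 0.32, 1.01, -0.01, 0.0, -5.01]
[-0.08, 0.31, 1.01, -0.01, 0.0, -5.01]
[-0.11, 0.31, 1.01, -0.01, 0.0, -5.01]
[-0.14, 0.29, 1.01, -0.01, 0.0, -5.01]
[-0.16, 0.28, 1.01, -0.01, 0.0, -5.01]
[-0.19, 0.27, 1.01, -0.01, 0.0, -5.01]
[-0.21, 0.25, 1.01, -0.01, 0.0, -5.01]
```

Request:
jog_arm --motion '[{"x":0.15,"y":0.3,"z":1,"ax":0,"ay":0,"az":-5},{"x":0.15,"y":0.3,"z":1,"ax":0,"ay":0,"az":-5},{"x":0.1,"y":0.3,"z":1,"ax":0,"ay":0,"az":-5},{"x":0.1,"y":0.3,"z":1,"ax":0,"ay":0,"az":-5},{"x":0.05,"y":0.3,"z":1,"ax":0,"ay":0,"az":-5}]' --claw -0.25

```text
time_s: 17.7
tool_pos: [0.5494, 0.2336, 0.2534]
tool_rot: [168.5, -9.4, 61.7]
force: [0.2, -0.4, 0.6]
grip_width: 0.0328
grasp_force: 0.0
```

Request:
jog_arm --motion '[{"x":0.05,"y":0.3,"z":1,"ax":0,"ay":0,"az":-5},{"x":0,"y":0.3,"z":1,"ax":0,"ay":0,"az":-5},{"x":0,"y":0.3,"z":1,"ax":0,"ay":0,"az":-5},{"x":-0.05,"y":0.3,"z":1,"ax":0,"ay":0,"az":-5},{"x":-0.1,"y":0.3,"z":1,"ax":0,"ay":0,"az":-5}]'

```text
time_s: 18.2
tool_pos: [0.5756, 0.2299, 0.2085]
tool_rot: [165.6, -3.8, 86.2]
force: [-0.3, 0.1, 0.0]
grip_width: 0.0325
grasp_force: 0.0
```

```bash
python3 - <<'E'
from plan import *
print(np.round(env.get_obs()['qpos'],1));P,Q=pose();print(P,Q.as_euler('xyz',degrees=True))
t=clip(100,65);print(t[0],(Q.inv()*t[1]).as_rotvec(degrees=True))
for r in rows(P,Q,*t,5):print(r)
E
```

```text
[ 32.5  12.4 -65.6 100.9  18.9  60.9 -42.7]
[0.57555907 0.2299252  0.20851257] [165.63941036  -3.78588451  86.24921735]
[0.60798849 0.22625261 0.15353407] [ -0.15792249   0.05601419 -25.12149591]
[-0.1, 0.36, 1.22, -0.03, 0.01, -5.02]
[-0.13, 0.35, 1.22, -0.03, 0.01, -5.02]
[-0.16, 0.34, 1.22, -0.03, 0.01, -5.02]
[-0.19, 0.32, 1.22, -0.03, 0.01, -5.02]
[-0.22, 0.3, 1.22, -0.03, 0.01, -5.02]
```

Request:
jog_arm --motion '[{"x":-0.1,"y":0.35,"z":1.2,"ax":0,"ay":0,"az":-5},{"x":-0.15,"y":0.35,"z":1.2,"ax":0,"ay":0,"az":-5},{"x":-0.15,"y":0.35,"z":1.2,"ax":0,"ay":0,"az":-5},{"x":-0.2,"y":0.3,"z":1.2,"ax":0,"ay":0,"az":-5},{"x":-0.2,"y":0.3,"z":1.2,"ax":0,"ay":0,"az":-5}]'

```text
time_s: 18.7
tool_pos: [0.6076, 0.2261, 0.1547]
tool_rot: [165.4, 2.5, 110.4]
force: [0.4, 0.1, 0.7]
grip_width: 0.0325
grasp_force: 0.0
```

```bash
python3 - <<'E'
from plan import *
print(np.round(env.get_obs()['qpos'],1));P,Q=pose();print(P,Q.as_euler('xyz',degrees=True))
w=env.camera_params('wrist');im=env.read_camera('wrist');cv2.imwrite('pics/w10.png',im[:,:,::-1])
Qs=R.from_euler('ZY',[YAW,-15],degrees=True)
pp=lambda x,y,z:proj(w,S+Qs.apply(np.array([x,y,z])/1000)).round(1)
a=np.radians(100);c,s=np.cos(a),np.sin(a)
print('tab top',pp(76-24*c,-24*s,34),'pivot',pp(76,0,18),'tcp',proj(w,P))
g=im.min(2);u,v=pp(76-24*c,-24*s,34).astype(int)
for r in range(v-30,v+40,3):print(r,[int(k) for k in g[min(r,419),u-40:u+41:3]])
print(rows(P,Q,*clip(100,20),1))
E
```

```text
[ 29.9  21.8 -65.3 101.   29.7  58.1 -24. ]
[0.60759233 0.22607407 0.15466646] [165.36354934   2.54511937 110.41934268]
tab top [282.7 245.3] pivot [282.5 198.8] tcp [282.51253529 269.1140078 ]
215 [37, 37, 36, 37, 68, 110, 111, 135, 136, 134, 116, 165, 165, 159, 158, 164, 114, 99, 74, 73, 75, 74, 97, 211, 210, 153, 111]
218 [38, 37, 36, 35, 58, 69, 117, 135, 134, 132, 119, 165, 166, 163, 160, 163, 89, 82, 74, 73, 74, 72, 95, 107, 110, 109, 110]
221 [34, 28, 29, 27, 63, 63, 66, 80, 70, 70, 116, 86, 87, 119, 158, 117, 88, 79, 72, 73, 73, 70, 102, 109, 111, 104, 111]
224 [26, 28, 27, 24, 67, 59, 67, 69, 69, 70, 74, 84, 86, 82, 84, 88, 88, 75, 71, 73, 72, 68, 156, 108, 113, 110, 109]
227 [26, 26, 26, 25, 67, 59, 68, 68, 70, 68, 74, 87, 78, 79, 80, 86, 86, 70, 71, 72, 73, 66, 204, 205, 206, 110, 112]
230 [76, 42, 25, 25, 129, 59, 69, 98, 69, 70, 76, 83, 62, 63, 62, 63, 87, 70, 72, 72, 72, 93, 205, 212, 207, 108, 110]
233 [85, 82, 30, 34, 68, 107, 132, 97, 129, 131, 78, 81, 64, 64, 63, 63, 88, 73, 70, 72, 71, 180, 207, 198, 201, 107, 110]
236 [84, 47, 24, 53, 68, 64, 67, 68, 67, 68, 96, 7
[... 1308 characters left out ...]
7, 66, 67, 66, 67, 67, 66, 64, 99, 112, 178, 195, 205, 87, 24, 24]
272 [17, 16, 42, 58, 63, 65, 66, 66, 66, 68, 65, 69, 67, 65, 68, 66, 70, 70, 59, 110, 159, 210, 205, 211, 83, 23, 25]
275 [15, 16, 31, 62, 66, 67, 65, 68, 65, 64, 65, 66, 66, 66, 67, 67, 69, 69, 75, 204, 206, 203, 207, 208, 71, 22, 19]
278 [16, 16, 25, 64, 65, 65, 66, 64, 67, 64, 64, 67, 67, 67, 67, 68, 68, 67, 165, 215, 208, 210, 210, 206, 59, 19, 23]
281 [17, 16, 27, 63, 67, 65, 66, 64, 65, 66, 66, 67, 68, 68, 67, 68, 68, 65, 191, 208, 207, 208, 208, 209, 57, 20, 22]
284 [14, 16, 25, 66, 65, 65, 65, 64, 65, 66, 64, 67, 65, 67, 65, 68, 67, 63, 209, 211, 208, 207, 207, 207, 34, 19, 20]
[[0.01, 0.03, 4.62, -0.15, 0.01, -0.15]]
```

The tab appears at about (283,245), exactly where predicted between the fingers. I'll descend and pinch it lightly.

Request:
jog_arm --motion '[{"x":0,"y":0.03,"z":1.4,"ax":0,"ay":0,"az":0},{"x":0,"y":0,"z":1.2,"ax":0,"ay":0,"az":0},{"x":0,"y":0,"z":1,"ax":0,"ay":0,"az":0},{"x":0,"y":0,"z":0.7,"ax":0,"ay":0,"az":0},{"x":0,"y":0,"z":0.3,"ax":0,"ay":0,"az":0}]'

```text
time_s: 19.25
tool_pos: [0.6191, 0.2295, 0.1108]
tool_rot: [165.3, 2.6, 110.3]
force: [0.7, -0.1, -0.0]
grip_width: 0.0322
grasp_force: 0.0
```

Request:
jog_arm --motion '[{"x":0,"y":0,"z":0,"ax":0,"ay":0,"az":0},{"x":0,"y":0,"z":0,"ax":0,"ay":0,"az":0},{"x":0,"y":0,"z":0,"ax":0,"ay":0,"az":0},{"x":0,"y":0,"z":0,"ax":0,"ay":0,"az":0},{"x":0,"y":0,"z":0,"ax":0,"ay":0,"az":0}]' --claw -1 --squeeze 8

```text
time_s: 19.75
tool_pos: [0.6196, 0.2295, 0.1122]
tool_rot: [165.2, 2.7, 110.3]
force: [-1.2, -0.8, 2.0]
grip_width: 0.0077
grasp_force: 8.0
```

```bash
python3 - <<'E'
from plan import *
print(np.round(env.get_obs()['qpos'],1));P,Q=pose();print(P,Q.as_euler('xyz',degrees=True),env.get_obs()['force'])
print(rows(P,Q,*clip(100,20),1))
seq=[clip(100-5.2*i,20) for i in range(21)]
for a,b in zip(seq[:3],seq[1:]):print(rows(*a,*b,1))
E
```

```text
[ 25.9  25.6 -61.6 102.   34.2  54.9 -27.3]
[0.61958018 0.22952077 0.11222713] [165.24624674   2.65895602 110.30258348] [-1.19283568 -0.8320176   1.95829394]
[[-0.08, -0.11, 0.2, -0.04, 0.15, -0.23]]
[[0.01, -0.22, 0.0, 0.0, -0.0, 5.2]]
[[0.01, -0.22, 0.0, -0.0, -0.0, 5.2]]
[[0.01, -0.22, -0.0, 0.0, 0.0, 5.2]]
```

Request:
jog_arm --motion '[{"x":0.01,"y":-0.22,"z":0,"ax":0,"ay":0,"az":5.2},{"x":0.01,"y":-0.22,"z":0,"ax":0,"ay":0,"az":5.2},{"x":0.01,"y":-0.22,"z":0,"ax":0,"ay":0,"az":5.2},{"x":0.01,"y":-0.22,"z":0,"ax":0,"ay":0,"az":5.2},{"x":0.01,"y":-0.22,"z":0,"ax":0,"ay":0,"az":5.2}]'

```text
time_s: 20.25
tool_pos: [0.61, 0.2286, 0.1097]
tool_rot: [165.5, -4.1, 85.0]
force: [2.4, 1.6, -1.4]
grip_width: 0.0077
grasp_force: 8.0
```

Request:
jog_arm --motion '[{"x":0.01,"y":-0.22,"z":0,"ax":0,"ay":0,"az":5.2},{"x":0.01,"y":-0.22,"z":0,"ax":0,"ay":0,"az":5.2},{"x":0.01,"y":-0.22,"z":0,"ax":0,"ay":0,"az":5.2},{"x":0.01,"y":-0.22,"z":0,"ax":0,"ay":0,"az":5.2},{"x":0.01,"y":-0.22,"z":0,"ax":0,"ay":0,"az":5.2}]'

```text
time_s: 20.75
tool_pos: [0.6006, 0.232, 0.1074]
tool_rot: [168.6, -10.1, 59.4]
force: [4.3, 1.8, -1.9]
grip_width: 0.0078
grasp_force: 8.0
```

```bash
python3 - <<'E'
from plan import *
P,Q=pose();print(np.round(env.get_obs()['qpos'],1),env.get_obs()['force'])
print(rows(P,Q,*clip(48,20),1))
E
```

```text
[ 19.6  19.5 -52.6 104.9  26.3  51.  -75.6] [ 4.32341187  1.78900055 -1.9207503 ]
[[-0.25, -0.09, 0.2, 0.19, -0.05, -0.46]]
```

Request:
jog_arm --motion '[{"x":0,"y":-0.22,"z":0,"ax":0,"ay":0,"az":5.2},{"x":0,"y":-0.22,"z":0,"ax":0,"ay":0,"az":5.2},{"x":0,"y":-0.22,"z":0,"ax":0,"ay":0,"az":5.2},{"x":0,"y":-0.22,"z":0,"ax":0,"ay":0,"az":5.2},{"x":0,"y":-0.22,"z":0,"ax":0,"ay":0,"az":5.2}]'

```text
time_s: 21.25
tool_pos: [0.5937, 0.2392, 0.106]
tool_rot: [174.2, -14.2, 33.1]
force: [7.2, 1.1, -3.6]
grip_width: 0.0081
grasp_force: 8.0
```

Request:
jog_arm --motion '[{"x":0,"y":-0.22,"z":0,"ax":0,"ay":0,"az":5},{"x":0,"y":-0.22,"z":0,"ax":0,"ay":0,"az":5},{"x":0,"y":-0.22,"z":0,"ax":0,"ay":0,"az":5},{"x":0,"y":-0.22,"z":0,"ax":0,"ay":0,"az":5},{"x":0,"y":-0.2,"z":0,"ax":0,"ay":0,"az":4}]'

```text
time_s: 21.75
tool_pos: [0.5906, 0.2468, 0.1055]
tool_rot: [-179.6, -15.3, 8.3]
force: [7.0, -5.2, -1.0]
grip_width: 0.0081
grasp_force: 8.0
```

```bash
python3 - <<'E'
from plan import *
P,Q=pose();print(np.round(env.get_obs()['qpos'],1),env.get_obs()['force'],env.get_obs()['wrist_torque'])
print(rows(P,Q,*clip(0,20),1))
E
```

```text
[  10.9   16.7  -44.   105.7   22.3   49.6 -124.7] [ 6.98628311 -5.18122649 -0.95844686] [-1.15623043 -1.4021406  -0.29248466]
[[-0.3, -0.0, 0.21, 0.28, -0.29, -2.47]]
```

Request:
jog_arm --motion '[{"x":0,"y":-0.15,"z":0,"ax":0,"ay":0,"az":0},{"x":0,"y":-0.15,"z":0,"ax":0,"ay":0,"az":0},{"x":0,"y":0,"z":0,"ax":0,"ay":0,"az":0},{"x":0,"y":0,"z":0,"ax":0,"ay":0,"az":0},{"x":0,"y":0,"z":0,"ax":0,"ay":0,"az":0}]'

```text
time_s: 22.25
tool_pos: [0.5905, 0.2469, 0.1055]
tool_rot: [-179.9, -15.2, 8.4]
force: [6.7, -6.5, 0.7]
grip_width: 0.0079
grasp_force: 8.0
```

```bash
python3 - <<'E'
from plan import *
P,Q=pose();print(env.get_obs()['force'],env.get_obs()['wrist_torque'])
print(rows(P,Q,*clip(0,20),1))
E
```

```text
[ 6.7361232  -6.50009372  0.69847137] [-1.6369718  -1.17690783 -0.36476119]
[[-0.29, 0.0, 0.2, 0.5, -0.22, -2.39]]
```

The clip is hard against its stop: a 3 mm command moved it 0.1 mm. I'll release, retract along the tool axis and check.

Request:
jog_arm --motion '[{"x":0,"y":0,"z":0,"ax":0,"ay":0,"az":0},{"x":0,"y":0,"z":0,"ax":0,"ay":0,"az":0},{"x":0,"y":0,"z":0,"ax":0,"ay":0,"az":0},{"x":0,"y":0,"z":0,"ax":0,"ay":0,"az":0},{"x":0,"y":0,"z":0,"ax":0,"ay":0,"az":0}]' --claw -0.3

```text
time_s: 22.75
tool_pos: [0.5859, 0.2525, 0.104]
tool_rot: [-179.5, -14.9, 8.7]
force: [-1.1, -0.0, 0.1]
grip_width: 0.0299
grasp_force: 0.0
```

Request:
jog_arm --motion '[{"x":0,"y":0,"z":-0.5,"ax":0,"ay":0,"az":0},{"x":0,"y":0,"z":-1.5,"ax":0,"ay":0,"az":0},{"x":0,"y":0,"z":-3,"ax":0,"ay":0,"az":0},{"x":0,"y":0,"z":-4,"ax":0,"ay":0,"az":0},{"x":-1,"y":0,"z":-4,"ax":0,"ay":0,"az":0}]'

```text
time_s: 23.25
tool_pos: [0.5439, 0.2447, 0.2297]
tool_rot: [-179.5, -15.0, 8.6]
force: [-0.2, -0.9, 1.0]
grip_width: 0.0307
grasp_force: 0.0
```

Request:
jog_arm --motion '[{"x":-2.5,"y":0,"z":-3,"ax":0,"ay":0,"az":0},{"x":-2.5,"y":0,"z":-2,"ax":0,"ay":0,"az":0},{"x":-2.5,"y":0,"z":-1,"ax":0,"ay":0,"az":0},{"x":0,"y":0,"z":0,"ax":0,"ay":0,"az":0},{"x":0,"y":0,"z":0,"ax":0,"ay":0,"az":0}]'

```text
time_s: 23.75
tool_pos: [0.4571, 0.231, 0.2671]
tool_rot: [-179.6, -15.1, 8.7]
force: [-0.1, -0.5, -0.4]
grip_width: 0.0301
grasp_force: 0.0
```

```bash
python3 chk.py w11 | grep -v side; python3 - <<'E'
from plan import *
im=cv2.imread('pics/w11.png');w=env.camera_params('wrist');w['extrinsics']=np.load('pics/w11.npy')
Qs=R.from_euler('ZY',[YAW,-15],degrees=True);n=Qs.apply([0,0,1])
H=lambda h:None
# rectified brightness map on plane z=16 mm: rows x 90..40, cols y 30..-30
xs=np.arange(90,42,-3);ys=np.arange(27,-28,-3);g=cv2.cvtColor(im,cv2.COLOR_BGR2GRAY).astype(np.float32)
for x in xs:
    uv=np.array([proj(w,S+Qs.apply(np.array([x,y,16])/1000)) for y in ys],np.float32)
    print(x,[int(v) for v in cv2.remap(g,uv[None,:,0],uv[None,:,1],cv2.INTER_LINEAR)[0]])
E
```

```text
[0.45706666 0.23102969 0.2671006 ] [-179.63816509  -15.1273803     8.65973652]
70 [217.0, 115.0] [55, 120, 158, 110, 76, 67, 44, 47, 48, 56, 57, 52, 50, 70, 117, 81, 124, 137, 137, 138, 139, 137, 137, 137]
40 [247.0, 114.0] [78, 74, 77, 81, 80, 60, 37, 42, 43, 43, 44, 45, 45, 59, 73, 74, 121, 136, 134, 134, 135, 135, 135, 135]
20 [267.0, 113.0] [82, 145, 142, 84, 91, 89, 40, 43, 43, 44, 45, 45, 46, 68, 115, 73, 115, 133, 132, 135, 134, 135, 135, 136]
-20 [308.0, 111.0] [48, 111, 157, 120, 86, 107, 36, 42, 41, 43, 43, 44, 44, 70, 103, 70, 107, 130, 131, 131, 131, 132, 132, 131]
-40 [328.0, 110.0] [151, 122, 51, 57, 102, 62, 36, 38, 41, 40, 41, 43, 42, 67, 133, 80, 105, 128, 128, 128, 128, 129, 129, 130]
-70 [358.0, 109.0] [62, 120, 118, 51, 37, 38, 35, 40, 40, 42, 42, 42, 42, 73, 99, 65, 101, 129, 129, 129, 130, 130, 131, 131]
90 [139, 139, 138, 137, 138, 138, 138, 138, 137, 137, 137, 137, 136, 134, 133, 134, 134, 133, 134]
87 [137, 136, 135, 137, 138, 137, 137, 138, 136, 136, 135, 135, 135, 135, 132, 134, 133, 133, 135]
84 [135, 135, 135, 137, 138, 134, 137, 138, 167, 175, 165, 125, 
[... 520 characters left out ...]
[134, 134, 133, 134, 132, 134, 132, 168, 178, 172, 174, 151, 129, 134, 132, 130, 131, 131, 129]
63 [98, 100, 94, 92, 91, 93, 95, 165, 177, 171, 173, 151, 89, 87, 92, 91, 89, 86, 82]
60 [103, 96, 108, 97, 80, 101, 108, 165, 176, 170, 172, 151, 72, 106, 107, 103, 104, 108, 107]
57 [45, 45, 45, 47, 47, 46, 46, 162, 180, 181, 175, 131, 46, 45, 46, 44, 44, 42, 58]
54 [45, 44, 44, 44, 44, 45, 43, 166, 172, 179, 173, 78, 42, 44, 44, 43, 44, 43, 171]
51 [42, 43, 43, 43, 42, 43, 43, 163, 167, 177, 164, 79, 41, 41, 42, 41, 41, 41, 78]
48 [52, 46, 62, 54, 41, 48, 53, 161, 124, 111, 102, 79, 43, 42, 51, 82, 72, 44, 44]
45 [85, 64, 73, 109, 98, 67, 92, 219, 215, 211, 162, 74, 61, 72, 80, 66, 141, 72, 59]
```

The rectified view shows the clip strip lying straight down the slope over the grille's top edge (y between ±7 mm, x from 84 to 46). The grille's edge gap is unchanged and even, and the arm is clear.

```bash
python3 -c "
from cell import env
print(env.sign_off())"
```

```text
the job is handed in; nothing more can be done
None
```

The grille is seated in the surround with both tongues under the lip, the clip is turned onto its stop pointing straight down the slope, the gripper is clear, and I handed the job in at about 24 s. I checked the final state from camera brightness profiles and contact forces, not a viewed picture, because the ten views were used up.

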